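# Set out the hardness-test specimens between the tin and the anvil

### The arm

A 6-joint arm with a two-finger parallel gripper is mounted at the origin on a cart in front of the work surface, level with it; the furniture and walls round the work are solid. World frame = base frame: x ahead of the robot, y to its left, z up, the work surface at z = 0. Lengths are in m, angles in rad, forces in N, time in s.
With the tool pointing down it reaches from about 0.425 to 0.95 m from the base axis. Payload 3.5 kg.
Tool frame: the origin (TCP) lies midway between the tips of the shut fingers; the grasp point (between the pads) lies 19 mm behind it; y points along the fingers, x is the direction in which the jaws open and shut, and the axes are right-handed (so a half turn about y gives the same grasp; the last joint's range is limited). The gripper opens to 85 mm and grips with 20 to 120 N. Pads are 22 mm wide; open, the fingers measure 114 mm over their backs; the gripper's body (76 mm by 85 mm) begins 54 mm behind the grasp point. The pads swing forward as they close: fully open they stand 13 mm farther back than shut.
Start: joints at [-1.256, 0.286, 1.577, -0, 1.279, -0.15], TCP at [0.303, -0.603, 0.231] pointing down, gripper open.
Joint ranges: [-2.77, 2.77], [-0.9, 2.22], [0.21, 2.48], [-1.53, 4.67], [0.24, 2.81], [-2.84, 2.84]. Speed limits (rad/s): [2.79, 2.79, 3.14, 3.14, 3.14, 3.14].

### API

Orientations are given as a unit quaternion [x, y, z, w].
In Python, from plant import ctrl, viewer gives the robot as it stands.
- The arm moves only by the tool step_arm, never from a script. Its argument "rows" is a list of rows, each a list of 3 entries, a list of its own where there are three numbers: the turn, a rotation vector about the tool's x, y, z in degrees, then the shift along the tool's x, y, z in mm, then the closure, from 0 (fully open) to 1 (shut). A call has 1 to 10 rows; each row is the pose to reach, as a shift and turn from the pose commanded when the call began, along the tool's axes at that moment; what a row does not reach only later rows make up. A row lasts 1/12 s, in which the tool goes at most 41.7 mm and 7.16 degrees, less where a joint would pass 70% of its speed; a pose out of reach is approached as far as the arm can. A call with a gripper value outside its range is refused whole. The fingers move at their own pace and stop on an object; "newtons" is the grip in N (left out, the last holds). Time passes only in rows, so rows that repeat a pose let the fingers close. It gives the time, the measured TCP pose, the force and the opening at its end, in the units of the state.
- ctrl.get_state(): the state, without advancing time (a new reading comes with each control period).
- viewer.read_camera(name): name is "side" or "top" or "wrist"; returns (picture, depth): 420x560x3 uint8, red, green, blue; 420x560 float32, m along the optical axis (not along the pixel's ray), 0 where there is no reading.
- viewer.calibration(name): a dict with "K" (3x3 intrinsics, pixels), "R" (3x3) and "t" (3): a world point X has camera coordinates R X + t. Camera axes: x right, y down, z forward; pixel columns grow to the right and rows downward; lengths in m; the calibration is good to about 2 mm. The wrist camera is an equidistant fisheye: a pixel r from the principal point sees the ray r / f radians off the axis. A picture is of the moment at which its call begins: read the wrist's pose just before it. calibration takes no time and is no camera call; for the wrist camera it gives the pose at the moment of the call.
- ctrl.sign_off(): hands the job in, once; it reports no verdict.
The state is a dict: "time": time; "qpos": joint angles; "dq": joint speeds; "joint_efforts": joint torques, N m; "eef_pos": TCP position; "tcp_rot": TCP orientation; "contact_force": force on the tool from outside, world axes, zero at the start; "wrist_torque": the same for the moment, N m; "opening": opening from 0.0 (shut) to 1.0 (fully open).
Only numpy, scipy, OpenCV 4.12 (cv2) and the standard library are available. Lean on these libraries where they do the work, as an engineer would, in place of code of your own. Each camera call takes 0.05 s, during which the arm holds its last target.

### The job

Set out the specimens for the next hardness round. Put the round steel test block flat on the mat halfway between the grease tin and the black anvil, in line with the two; lay the bearing ring flat and centred on the block as a collar, and stand the dark pin upright inside the ring, on the block, thin end up. Lay the gear, whose turn is next, flat and centred on the lid of the tin, and leave the brush and the calculator where they are.

Things in the scene. Friction and masses are not known exactly. Their poses are not given: they have to be found in the camera images.
- tin: Grease tin, round, standing in the back row beside the anvil and clearly higher than the test block: green wall and grey metal lid, 64 mm across, 31 mm high; it is held to the mat and does not move. Origin: centre of its underside, z up. The line from its centre to the centre of the anvil is its own y axis (+y or -y, as the two may change places); the two centres are 200 mm apart. The gear goes on its flat lid.
- anvil: Black flat anvil standing on its face: a round flange 63 mm across and 21 mm high with a stem 26 mm across in the middle that rises to 43 mm; it is held to the mat and does not move. Origin: centre of its underside, z up.
- block: Hardness test block: a plain light-grey steel disc, solid, 65 mm across, 15 mm high, about 0.39 kg, loose, lying flat. Origin: centre of its underside, z up.
- ring: Bearing ring: a bare steel ring, 52 mm outside, hole about 35 mm, 15 mm high, about 0.14 kg, loose, lying flat. Origin: centre of its underside, z up.
- gear: Steel spur gear, 60 mm over the teeth, 14 mm high, about 0.2 kg, loose, lying flat. Origin: centre of its underside, z up.
- pin: Dark turned pin standing upright, 63 mm high, about 0.16 kg, loose: lower 43 mm are 25 mm across, the upper 20 mm 16 mm across. Origin: centre of its foot, z up.
- brush: Flat brush with a wooden handle, 185 mm long, 39 mm wide, 14 mm high, lying across behind the tin and the anvil; not to be moved. Origin: centre of its underside.
- calculator: Desk calculator, 140 x 85 mm, 14 mm high, lying at the right, in front of and beyond the cream tester; not to be moved. Origin: centre of its underside.
Mind the look-alikes: they are no part of the job. Leave any yellow look-alike of the ring alone. What is shaped like the block but turquoise is not meant.

How it is judged:
At the end, for the whole second after the job is handed in: Block flat on the mat within 15 mm of the point halfway between tin and anvil; ring flat on the block, centres within 10 mm; pin upright on the block inside the ring, within 9 mm of its centre, thin end up; gear flat on the tin's lid, within 12 mm of centre; tilts under 0.1 rad, all at rest (x of block in the frame of tin between -0.015 and 0.015 m and horizontal distance between block and tin below 0.115 m and horizontal distance between block and anvil below 0.115 m and height (world z) of block between -0.004 and 0.004 m and horizontal distance between ring and block below 0.01 m and height (world z) of ring between 0.011 and 0.019 m and horizontal distance between pin and ring below 0.009 m and height (world z) of pin between 0.011 and 0.019 m and horizontal distance between gear and tin below 0.012 m and height (world z) of gear between 0.027 and 0.035 m and angle between each of block, ring, pin, gear's own z axis and vertical below 0.1 rad and linear speed of each of block, ring, pin, gear below 0.01 m/s); the robot touches nothing.
It fails at once if the brush or the calculator is moved by more than 30 mm (distance of any of brush, calculator from where it was at the start of the episode above 0.03 m).
It also fails if it takes over 120 s, if anything falls off the work surface, if the arm or the gripper's body presses on something with over 40 N, if the wrist force passes 120 N, or if a joint passes its speed limit or range.

## Working session

There is one attempt and no reset: what is moved stays moved. The work goes in short steps, Python scripts to look and compute and a tool call to move; the robot and the scene stay as the last step left them, time stands still between calls to the robot, and variables do not carry over. Pictures are saved under pics/ and viewed, and the job is handed in when it is done.

Besides the shell and the picture viewer there is one more tool, called after "Emit:" by a JSON object that holds its "fn" and its "kwargs", one argument or row to a line. step_arm: Moves the arm, as the interface text tells. Its arguments: {"type":"object","properties":{"rows":{"type":"array"},"newtons":{"type":"number"}},"required":["rows"]}

```bash
ls; mkdir -p pics; python3 - <<'E'
from plant import ctrl, viewer
import cv2,numpy as np
s=ctrl.get_state(); print(s)
for n in ["side","top","wrist"]:
    p,d=viewer.read_camera(n); np.savez(f'pics/{n}0.npz',p=p,d=d,**viewer.calibration(n))
    cv2.imwrite(f'pics/{n}0.png',p[:,:,::-1]); c=viewer.calibration(n); print(n,c)
E
```

```text
pics
{'time': 0.0, 'qpos': array([-1.25598986e+00,  2.87131733e-01,  1.57815927e+00, -2.34599195e-05,
        1.27857984e+00, -1.49978371e-01]), 'dq': array([ 0.00022108, -0.00142822,  0.00052924, -0.0019342 , -0.00130018,
       -0.00056531]), 'joint_efforts': array([-1.86715215e-04, -4.05980194e+01, -2.92625141e+01, -2.24439264e-04,
        5.82091743e-03,  3.90500304e-06]), 'eef_pos': array([ 0.30238809, -0.60275731,  0.22997939]), 'tcp_rot': array([-0.60119844,  0.3720233 , -0.37078404,  0.60222778]), 'contact_force': array([-0.34424085,  0.26953277, -0.03225136]), 'wrist_torque': array([-0.0690757 ,  0.03869995,  0.03520386]), 'opening': 1.0017885837003246}
side {'K': array([[437.59357237,   0.        , 280.79355138],
       [  0.        , 437.59357237, 203.10906857],
       [  0.        ,   0.        ,   1.        ]]), 'R': array([[-0.85725847, -0.51487525,  0.00337512],
       [-0.25407907,  0.41731775, -0.87251918],
       [ 0.44783003, -0.74883201, -0.4885682 ]]), 't': array([0.48996792, 0.17075786, 0.85179844])}
top {'K': array([[390.05369694,   0.        , 278.09096477],
       [  0.        , 390.05369694, 204.812218  ],
       [  0.        ,   0.        ,   1.        ]]), 'R': array([[-0.0059599 , -0.99998148,  0.0012314 ],
       [-0.99664427,  0.00583947, -0.08164621],
       [ 0.08163751, -0.00171387, -0.99666061]]), 't': array([0.01651262, 0.59750544, 1.1079451 ])}
wrist {'K': array([[325.1922621 ,   0.        , 273.64285829],
       [  0.        , 325.1922621 , 212.27253718],
       [  0.        ,   0.        ,   1.        ]]), 'R': array([[ 0.4477995 , -0.89413271, -0.00151726],
       [-0.84465173, -0.42357389,  0.32733562],
       [-0.29332416, -0.14529917, -0.94490692]]), 't': array([-0.67458878, -0.04282691,  0.38124765])}
```

View pics/top0.png

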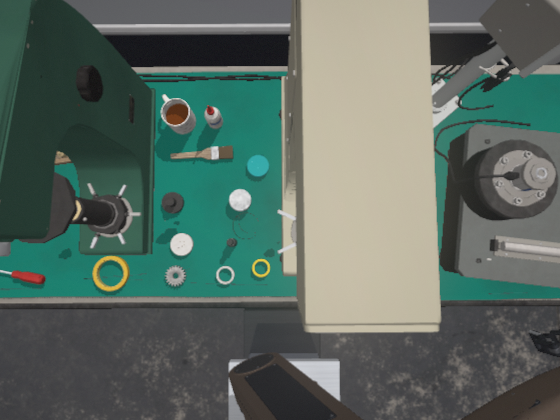

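View pics/side0.png

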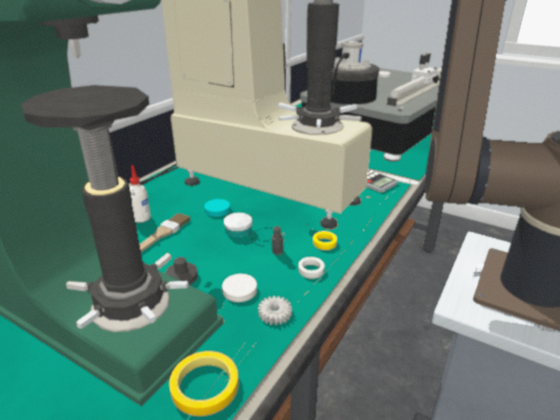

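View pics/wrist0.png

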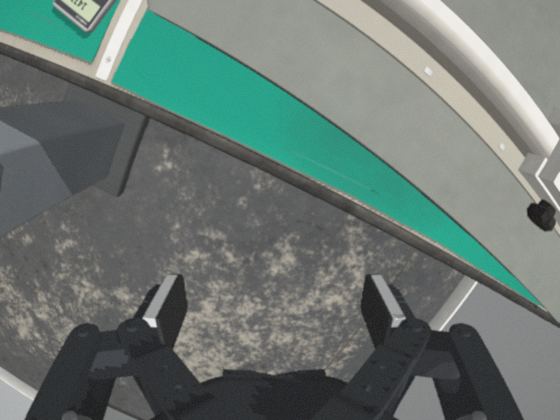

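```bash
python3 - <<'E'
import cv2
t=cv2.imread('pics/top0.png')[140:300,150:290]; cv2.imwrite('pics/topc.png',cv2.resize(t,None,fx=3.7,fy=3.7,interpolation=cv2.INTER_CUBIC))
t=cv2.imread('pics/side0.png')[180:340,120:350]; cv2.imwrite('pics/sidec.png',cv2.resize(t,None,fx=3.4,fy=3.4,interpolation=cv2.INTER_CUBIC))
E
```

```text
(no output)
```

View pics/topc.png

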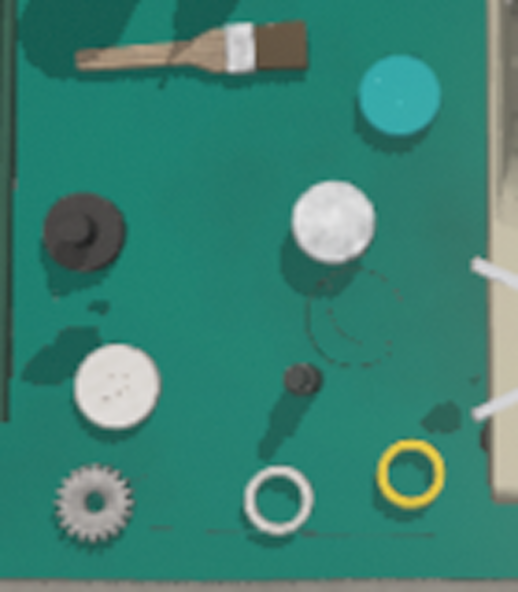

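View pics/sidec.png

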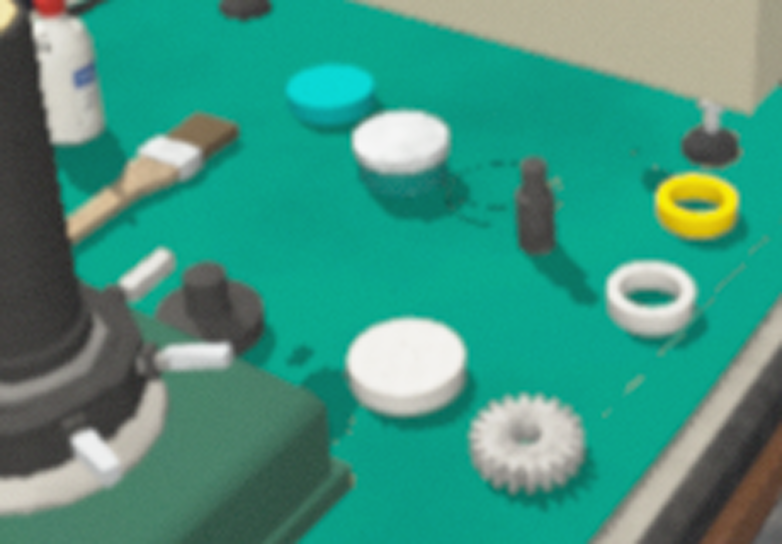

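```bash
cat > h.py <<'E'
import numpy as np,cv2
from scipy.spatial.transform import Rotation as Ro
def load(f):
    z=np.load(f); return z['p'],z['d'],z['K'],z['R'],z['t']
def cloud(d,K,R,t):
    v,u=np.mgrid[:d.shape[0],:d.shape[1]]
    X=np.stack([(u-K[0,2])/K[0,0]*d,(v-K[1,2])/K[1,1]*d,d],-1)
    return (X-t)@R
def ray(u,v,z,K,R,t):
    r=R.T@np.array([(u-K[0,2])/K[0,0],(v-K[1,2])/K[1,1],1.]); c=-R.T@t
    return c+r*(z-c[2])/r[2]
def proj(X,K,R,t):
    c=R@np.asarray(X)+t; return K[0,0]*c[0]/c[2]+K[0,2],K[1,1]*c[1]/c[2]+K[1,2]
E
python3 - <<'E'
from h import *
np.set_printoptions(precision=3,suppress=True)
print(Ro.from_quat([-0.60119844,0.3720233,-0.37078404,0.60222778]).as_matrix())
p,d,K,R,t=load('pics/top0.npz'); P=cloud(d,K,R,t)
print('cam',-R.T@t)
for u,v in [(340,320),(420,320),(300,320),(340,200),(300,100),(287,260),(287,100),(150,240),(100,60),(40,100),(145,150),(40,200),(120,40),(60,30),(200,299),(200,310),(560-20,400)]: print((u,v),P[v,u])
# height map max z on xy grid
m=(d>0)
g={}
xs=np.arange(.2,1.1,.05); ys=np.arange(.7,-.75,-.05)
q,dd,K2,R2,t2=load('pics/side0.npz'); Q=np.concatenate([P[m],cloud(dd,K2,R2,t2)[dd>0]])
print('      ',' '.join('%4d'%(y*100) for y in ys))
for x in xs[::-1]:
    row=[]
    for y in ys:
        s=(abs(Q[:,0]-x)<.025)&(abs(Q[:,1]-y)<.025)
        row.append('%4d'%(Q[s,2].max()*1000) if s.sum()>2 else '   .')
    print('%.2f  '%x,' '.join(row))
E
```

```text
[[ 0.448 -0.001  0.894]
 [-0.894  0.002  0.448]
 [-0.002 -1.     0.   ]]
cam [0.505 0.015 1.153]
(340, 320) [ 0.418 -0.05   0.737]
(420, 320) [ 0.418 -0.133  0.739]
(300, 320) [ 0.118 -0.087 -0.702]
(340, 200) [ 0.544 -0.052  0.737]
(300, 100) [ 0.661 -0.012  0.717]
(287, 260) [ 0.45  -0.007  0.216]
(287, 100) [ 0.838 -0.01   0.225]
(150, 240) [0.498 0.385 0.018]
(100, 60) [0.881 0.389 0.354]
(40, 100) [0.723 0.389 0.551]
(145, 150) [0.752 0.388 0.067]
(40, 200) [0.565 0.39  0.54 ]
(120, 40) [1.053 0.45  0.108]
(60, 30) [0.863 0.389 0.506]
(200, 299) [0.326 0.242 0.   ]
(200, 310) [ 0.147  0.4   -0.808]
(540, 400) [ 0.275 -0.352  0.586]
         70   64   59   54   49   44   39   34   29   24   19   14    9    4    0   -5  -10  -15  -20  -25  -30  -35  -40  -45  -50  -55  -60  -65  -70
1.05      .    .    .    .  283  285  283  284  283  283  282  395  423  440  440  439  440  455    .    .    .  277  278  276  278  177  121   -1    3
1.00      .    .    .    .    .   10   11   10   12   10   10   10   11   10   11   10    7    .    .    .    .    .    .    9   11   10    3    0    3
[... 1732 characters left out ...]
18   17   17   20  738  739  740  740    3   15   15   11    3  160  161  160  160  160  159
0.35      6    5    4   20   22   21    7   16   17    6   14   17    5    4    5    5    3    4    2    4   12    2    2    4    4    6    4    5  153
0.30      2    1    1    1    1    2    3    1    0    1    1    1    2    4    3    0    0    0    2    0   -1  595  590  521    5  350  315    6    1
0.25      .    .    .    .    .    .    .    .    .    .    .    .    .  544  585  621  632 -797 -795  591  614  612 -796 -792 -794  348 -793 -794 -794
0.20      .    .    .    .    .    .    .    .    .    .    .  266  433  522    .    .    .    . -796 -794 -793 -794 -795 -795  472  469 -794 -796 -795
```

```bash
python3 - <<'E'
from h import *
np.set_printoptions(precision=3,suppress=True)
q,dd,K2,R2,t2=load('pics/side0.npz'); P=cloud(dd,K2,R2,t2)
print('cam',-R2.T@t2)
for u,v in [(370,130),(362,195),(330,200),(300,180),(176,120),(280,100),(280,10),(320,10),(320,60),(318,115),(318,128),(290,120),(225,50),(330,217),(440,50),(340,120),(180,60),(305,40)]: print((u,v),P[v,u])
q,dd,K2,R2,t2=load('pics/top0.npz'); T=cloud(dd,K2,R2,t2)
for u,v in [(290,235),(290,210),(284,250),(436,328),(305,328),(432,200),(434,100),(286,272)]: print((u,v),T[v,u])
E
```

```text
cam [0.082 0.819 0.563]
(370, 130) [ 0.413 -0.149  0.205]
(362, 195) [ 0.431 -0.196  0.002]
(330, 200) [0.437 0.005 0.079]
(300, 180) [0.517 0.004 0.109]
(176, 120) [0.893 0.004 0.189]
(280, 100) [ 0.65  -0.125  0.248]
(280, 10) [ 0.667 -0.152  0.456]
(320, 10) [ 0.509 -0.047  0.472]
(320, 60) [ 0.506 -0.052  0.374]
(318, 115) [ 0.503 -0.048  0.254]
(318, 128) [0.471 0.015 0.249]
(290, 120) [ 0.598 -0.087  0.215]
(225, 50) [ 0.726 -0.008  0.38 ]
(330, 217) [ 0.441 -0.011  0.024]
(440, 50) [ 0.607 -1.707  0.139]
(340, 120) [ 0.492 -0.149  0.216]
(180, 60) [ 0.869 -0.01   0.343]
(305, 40) [ 1.06  -1.025  0.241]
(290, 235) [ 0.509 -0.015  0.215]
(290, 210) [ 0.57  -0.016  0.208]
(284, 250) [0.475 0.    0.254]
(436, 328) [ 0.409 -0.151  0.735]
(305, 328) [ 0.409 -0.013  0.733]
(432, 200) [ 0.543 -0.151  0.737]
(434, 100) [ 0.896 -0.439  0.055]
(286, 272) [ 0.421 -0.005  0.213]
```

```bash
python3 - <<'E'
from h import *
np.set_printoptions(precision=4,suppress=True)
def comps(f,roi,name):
    p,d,K,R,t=load(f); hsv=cv2.cvtColor(p,cv2.COLOR_RGB2HSV)
    print(name)
    objs={'white':((hsv[...,1]<70)&(hsv[...,2]>95)),'dark':(p.max(-1)<75)}
    for n,m in objs.items():
        m=m.astype(np.uint8); M=np.zeros_like(m); a,b,c,e=roi; M[b:e,a:c]=m[b:e,a:c]
        k,l,s,c=cv2.connectedComponentsWithStats(M)
        for i in range(1,k):
            if s[i,4]>60:
                ct,_=cv2.findContours((l==i).astype(np.uint8),cv2.RETR_EXTERNAL,cv2.CHAIN_APPROX_NONE)
                h=cv2.convexHull(max(ct,key=len)); el=cv2.fitEllipse(max(ct,key=len)); 
                mo=cv2.moments(h); u,v=mo['m10']/mo['m00'],mo['m01']/mo['m00']
                print(n,s[i],'hull c',np.round((u,v),2),'ell',np.round(el[0],2),np.round(el[1],1),[ (z,ray(u,v,z,K,R,t)[:2]) for z in (0.0145,.031,.063)])
comps('pics/top0.npz',(157,130,282,292),'top')
comps('pics/side0.npz',(165,190,335,330),'side')
E
```

```text
top
white [170 146  49  14 398] hull c [197.96 153.67] ell [203.48 153.54] [11.4 59.1] [(0.0145, array([0.7517, 0.2492])), (0.031, array([0.7481, 0.2458])), (0.063, array([0.7412, 0.2392]))]
white [229 189  22  23 406] hull c [239.57 199.83] ell [239.61 199.72] [21.6 22.1] [(0.0145, array([0.6137, 0.1258])), (0.031, array([0.6122, 0.1242])), (0.063, array([0.6091, 0.1211]))]
white [170 233  24  23 440] hull c [181.3  243.99] ell [181.26 244.04] [22.3 23.3] [(0.0145, array([0.4859, 0.2947])), (0.031, array([0.4862, 0.2906])), (0.063, array([0.4867, 0.2828]))]
white [165 265  21  22 309] hull c [175.04 275.43] ell [174.88 275.41] [19.3 19.9] [(0.0145, array([0.3957, 0.3115])), (0.031, array([0.3973, 0.3072])), (0.063, array([0.4004, 0.2988]))]
white [216 266  19  19 164] hull c [224.86 274.83] ell [224.85 274.8 ] [17.8 18.5] [(0.0145, array([0.3966, 0.1678])), (0.031, array([0.3981, 0.1656])), (0.063, array([0.4012, 0.1613]))]
dark [162 196  22  17 229] hull c [172.35 204.  ] ell [172.11 204.31] [16.  20.7] [(0.0145, array([0.6026, 0.3226])), (0.031, array([0.6012, 0.3181])), (0.063, a
[... 1760 characters left out ...]
23.89] ell [329.26 223.9 ] [ 6.6 13.4] [(0.0145, array([0.4363, 0.0047])), (0.031, array([0.4256, 0.0292])), (0.063, array([0.405 , 0.0766]))]
dark [273 239  10  15  64] hull c [278.09 247.43] ell [277.82 246.55] [ 7.9 14.4] [(0.0145, array([0.4886, 0.1496])), (0.031, array([0.4764, 0.1697])), (0.063, array([0.4527, 0.2087]))]
dark [175 262  22  22 221] hull c [185.31 272.15] ell [184.99 272.03] [13.2 23.9] [(0.0145, array([0.6028, 0.3192])), (0.031, array([0.5871, 0.3342])), (0.063, array([0.5568, 0.3633]))]
dark [323 310  12  20 102] hull c [330.18 321.82] ell [329.98 321.44] [ 9.5 19.8] [(0.0145, array([0.2956, 0.2935])), (0.031, array([0.2892, 0.3093])), (0.063, array([0.2768, 0.3399]))]
```

Emit:
{"fn": "step_arm", "kwargs": {
  "rows": [
    [[0,0,0],[-100,-180,0],0],
    [[0,0,0],[-100,-180,0],0],
    [[0,0,0],[-100,-180,0],0],
    [[0,0,0],[-100,-180,0],0],
    [[0,0,0],[-300,-180,0],0],
    [[0,0,0],[-300,-180,0],0],
    [[0,0,0],[-300,-180,0],0],
    [[0,0,0],[-300,-180,0],0],
    [[0,0,0],[-300,-180,0],0],
    [[0,0,0],[-300,-180,0],0]
  ]
}}

```text
time: 0.98
eef_pos: [0.167, -0.3318, 0.4129]
tcp_rot: [0.603, -0.371, 0.372, -0.601]
contact_force: [0.1, -1.0, 0.1]
opening: 0.999
```

```bash
cat > st.py <<'E'
from h import *
from plant import ctrl,viewer
np.set_printoptions(precision=4,suppress=True)
def st(pr=True):
    s=ctrl.get_state(); M=Ro.from_quat(s['tcp_rot']).as_matrix()
    if pr:
        e=s['eef_pos']; print('t %.2f'%s['time'],'tcp',e,'r %.3f'%np.hypot(e[0],e[1]),'bearing %.1f'%np.degrees(np.arctan2(e[1],e[0])),'q',np.degrees(s['qpos']).round(1),'F',s['contact_force'].round(1),'op %.3f'%s['opening'])
        print(M.round(3).tolist(),'yaw x %.1f'%np.degrees(np.arctan2(M[1,0],M[0,0])))
    return s,M
E
python3 -c "
from st import *
st()
from plant import viewer
p,d=viewer.read_camera('side'); cv2.imwrite('pics/s1.png',p[:,:,::-1])"
```

```text
t 0.98 tcp [ 0.167  -0.3318  0.4129] r 0.371 bearing -63.3 q [-79.  -29.  113.5  -0.   95.4 -15.7] F [ 0.1 -1.   0.1] op 0.999
[[0.448, 0.0, 0.894], [-0.894, -0.003, 0.448], [0.003, -1.0, -0.001]] yaw x -63.4
```

Emit:
{"fn": "step_arm", "kwargs": {
  "rows": [
    [[0,-6,0],[-21,0,37],0.5],
    [[0,-12,0],[-27,0,73],0.5],
    [[0,-18,0],[-36,0,109],0.5],
    [[0,-24,0],[-49,0,143],0.5],
    [[0,-30,0],[-66,0,176],0.5],
    [[0,-36,0],[-86,0,207],0.5],
    [[0,-42,0],[-109,0,236],0.5],
    [[0,-48,0],[-136,0,262],0.5],
    [[0,-54,0],[-164,0,285],0.5],
    [[0,-60,0],[-195,0,305],0.5]
  ]
}}

```text
time: 1.87
eef_pos: [0.3541, -0.0225, 0.4106]
tcp_rot: [-0.707, 0.019, -0.019, 0.707]
contact_force: [0.2, -0.0, -0.6]
opening: 0.501
```

```bash
python3 -c "
from st import *
st()"
```

```text
t 1.87 tcp [ 0.3541 -0.0225  0.4106] r 0.355 bearing -3.6 q [-20.2 -31.4 115.2   0.   96.3 -17.1] F [ 0.2 -0.  -0.6] op 0.501
[[0.999, -0.001, 0.054], [-0.054, 0.001, 0.999], [-0.001, -1.0, 0.0]] yaw x -3.1
```

Emit:
{"fn": "step_arm", "kwargs": {
  "rows": [
    [[0,-3,0],[0,0,42],0],
    [[0,-3,0],[0,0,84],0],
    [[0,-3,0],[0,0,126],0],
    [[0,-3,0],[0,0,168],0],
    [[0,-3,0],[20,20,205],0],
    [[0,-3,0],[50,40,230],0],
    [[0,-3,0],[65,70,245],0],
    [[0,-3,0],[65,90,250],0],
    [[0,-3,0],[65,90,250],0],
    [[0,-3,0],[65,90,250],0]
  ]
}}

```text
time: 2.7
eef_pos: [0.4324, 0.2217, 0.3194]
tcp_rot: [0.708, -0.004, 0.0, -0.707]
contact_force: [-0.6, -0.8, 0.2]
opening: 1.002
```

```bash
python3 -c "
from st import *
st()
p,d=viewer.read_camera('wrist'); c=viewer.calibration('wrist'); np.savez('pics/w1.npz',p=p,d=d,**c); cv2.imwrite('pics/w1.png',p[:,:,::-1]); print(c['R'],-c['R'].T@c['t'])"
```

```text
t 2.70 tcp [0.4324 0.2217 0.3194] r 0.486 bearing 27.1 q [ 15.2 -11.2 109.9  -0.   81.7  15.5] F [-0.6 -0.8  0.2] op 1.002
[[1.0, -0.005, 0.006], [-0.006, -0.001, 1.0], [-0.005, -1.0, -0.001]] yaw x -0.3
[[ 1.     -0.0068  0.    ]
 [-0.0065 -0.9446  0.3283]
 [-0.0022 -0.3283 -0.9446]] [0.4333 0.3055 0.4646]
```

View pics/w1.png

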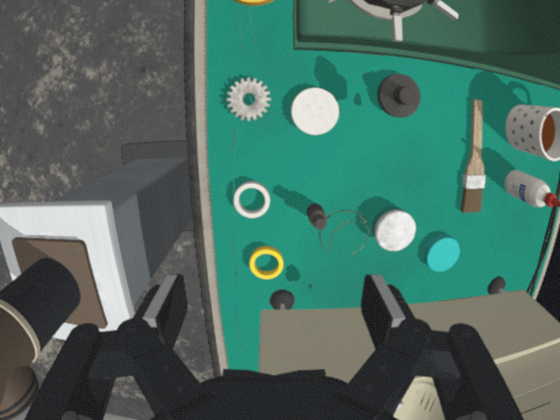

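```bash
cat >> h.py <<'E'
def wray(u,v,z,K,R,t):
    dx,dy=u-K[0,2],v-K[1,2]; r=np.hypot(dx,dy); th=r/K[0,0]
    rc=np.array([np.sin(th)*dx/max(r,1e-9),np.sin(th)*dy/max(r,1e-9),np.cos(th)])
    w=R.T@rc; c=-R.T@t
    return c+w*(z-c[2])/w[2]
def wcirc(mask,z,K,R,t):
    """world circle fit of the outer contour of mask cast on plane z"""
    ct,_=cv2.findContours(mask.astype(np.uint8),cv2.RETR_EXTERNAL,cv2.CHAIN_APPROX_NONE)
    ct=max(ct,key=len)[:,0]
    X=np.array([wray(u,v,z,K,R,t)[:2] for u,v in ct])*1000
    (c,r)=cv2.minEnclosingCircle(X.astype(np.float32))
    e=cv2.fitEllipse(X.astype(np.float32))
    return np.array(c),r,np.array(e[0]),np.array(e[1])/2
E
cat > meas.py <<'E'
import sys
from h import *
np.set_printoptions(precision=1,suppress=True)
p,d,K,R,t=load(sys.argv[1]); hsv=cv2.cvtColor(p,cv2.COLOR_RGB2HSV)
for a in sys.argv[2:]:
    n,u,v,z,kind=a.split(','); u,v,z=int(u),int(v),float(z)
    m={'w':(hsv[...,1]<75)&(hsv[...,2]>100),'d':p.max(-1)<80}[kind].astype(np.uint8)
    w=np.zeros_like(m); w[max(v-40,0):v+40,max(u-40,0):u+40]=1
    k,l,s,c=cv2.connectedComponentsWithStats(m*w)
    i=max(range(1,k),key=lambda i:s[i,4]-20*np.hypot(*(c[i]-(u,v))))
    print(n,s[i],c[i],*wcirc(l==i,z,K,R,t))
E
python3 meas.py pics/w1.npz gear,249,99,.014,w block,316,110,.015,w ring,252,200,.015,w tin,395,230,.031,w anvil,399,95,.021,d pin,320,220,.02,d
```

```text
gear [ 226   77   45   44 1294] [248.   98.4] [398.4 312.8] 30.50402069091797 [398.5 313. ] [28.2 28.5]
block [ 291   87   49   48 1856] [314.6 110.6] [489.7 295.8] 34.09638214111328 [489.5 295.9] [33.  33.3]
ring [233 181  37  38 671] [251.2 199.5] [400.  168.7] 28.193138122558594 [399.9 168.8] [26.5 27.5]
tin [ 375  209   41   43 1352] [394.9 230. ] [616.3 124.7] 35.403316497802734 [616.4 124.3] [32.5 34.7]
anvil [377  75  32  40 686] [390.3  94.3] [598.8 323.8] 27.974437713623047 [597.3 323.7] [22.2 25. ]
pin [307 204  17  22 228] [314.1 213. ] [490.5 147.1] 16.673303604125977 [491.6 148.5] [10.6 15.8]
```

```bash
python3 - <<'E'
import cv2
t=cv2.imread('pics/w1.png')[60:260,220:430]; cv2.imwrite('pics/w1c.png',cv2.resize(t,None,fx=2.9,fy=2.9,interpolation=cv2.INTER_CUBIC))
E
```

```text
(no output)
```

View pics/w1c.png

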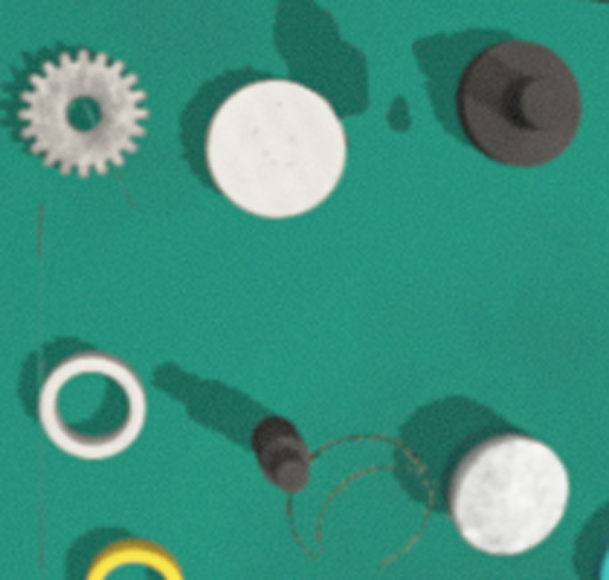

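Emit:
{"fn": "step_arm", "kwargs": {
  "rows": [
    [[0,-45,0],[57,200,74],0],
    [[0,-45,0],[57,200,74],0],
    [[0,-45,0],[57,200,74],0],
    [[0,-45,0],[57,200,74],0],
    [[0,-45,0],[57,200,74],0],
    [[0,-45,0],[57,200,74],0],
    [[0,-45,0],[57,200,74],0],
    [[0,-45,0],[57,200,74],0],
    [[0,-45,0],[57,200,74],0]
  ]
}}

```text
time: 3.5
eef_pos: [0.4923, 0.2952, 0.124]
tcp_rot: [0.655, 0.269, -0.266, -0.654]
contact_force: [0.3, 0.1, 0.8]
opening: 0.998
```

```bash
cat > look.py <<'E'
import sys
from st import *
n=sys.argv[1]
st()
p,d=viewer.read_camera('wrist'); c=viewer.calibration('wrist'); np.savez(f'pics/{n}.npz',p=p,d=d,**c); cv2.imwrite(f'pics/{n}.png',p[:,:,::-1])
E
python3 look.py w2
```

```text
t 3.50 tcp [0.4923 0.2952 0.124 ] r 0.574 bearing 31.0 q [ 20.8  10.1 109.8  -0.   59.9 -23.7] F [0.3 0.1 0.8] op 0.998
[[0.713, 0.004, -0.701], [0.701, 0.002, 0.713], [0.004, -1.0, -0.002]] yaw x 44.5
```

View pics/w2.png

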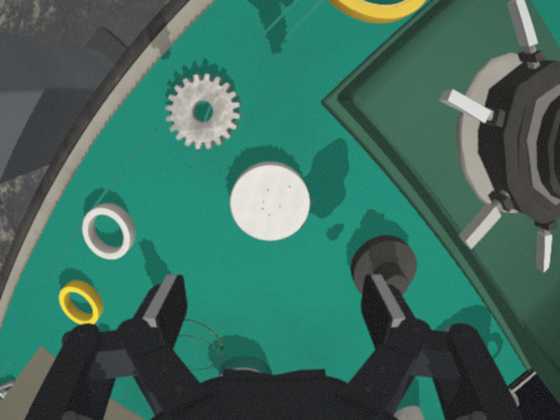

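```bash
python3 meas.py pics/w2.npz block,270,201,.015,w gear,203,110,.014,w
```

```text
block [ 230  161   80   80 5040] [269.6 200.9] [486.1 296.7] 34.058563232421875 [486.1 296.4] [32.5 33.7]
gear [ 165   73   76   76 3678] [202.6 110.9] [396.3 312.9] 30.4891414642334 [396.3 312.8] [28.  28.2]
```

Emit:
{"fn": "step_arm", "kwargs": {
  "rows": [
    [[0,0,0],[-3,40,5],0],
    [[0,0,0],[-3,80,5],0],
    [[0,0,0],[-3,110,5],0],
    [[0,0,0],[-3,127,5],0],
    [[0,0,0],[-3,127,5],0],
    [[0,0,0],[-3,127,5],0.3],
    [[0,0,0],[-3,127,5],0.4],
    [[0,0,0],[-3,127,5],0.5],
    [[0,0,0],[-3,127,5],0.6],
    [[0,0,0],[-3,127,5],0.6]
  ],
  "newtons": 50
}}

```text
time: 4.38
eef_pos: [0.4872, 0.2975, -0.0024]
tcp_rot: [0.654, 0.27, -0.266, -0.654]
contact_force: [-0.7, 0.1, 7.4]
opening: 0.738
```

```bash
python3 look.py w3
```

```text
t 4.38 tcp [ 0.4872  0.2975 -0.0024] r 0.571 bearing 31.4 q [ 21.2  20.9 112.4  -0.   46.4 -23.4] F [-0.7  0.1  7.4] op 0.738
[[0.712, 0.005, -0.702], [0.702, 0.002, 0.712], [0.005, -1.0, -0.002]] yaw x 44.6
```

View pics/w3.png

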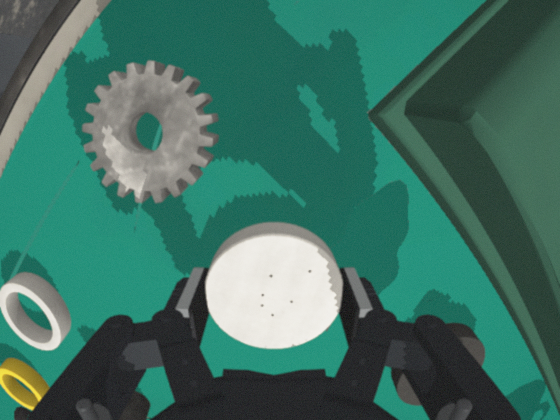

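Emit:
{"fn": "step_arm", "kwargs": {
  "rows": [
    [[0,0,0],[0,-2,0],0.6],
    [[0,0,0],[0,-20,0],0.6],
    [[0,0,0],[0,-50,0],0.6],
    [[0,0,0],[0,-80,0],0.6],
    [[0,0,0],[0,-85,0],0.6],
    [[0,0,0],[0,-85,0],0.6]
  ]
}}

```text
time: 4.93
eef_pos: [0.4864, 0.2974, 0.0817]
tcp_rot: [0.654, 0.271, -0.266, -0.654]
contact_force: [0.2, 0.4, -4.1]
opening: 0.737
```

```bash
python3 look.py w4; python3 - <<'E'
from h import *
p,d,K,R,t=load('pics/w1.npz'); print(wray(399.3,95.5,.021,K,R,t))
p,d,K,R,t=load('pics/top0.npz'); print(ray(173,202.7,.021,K,R,t),ray(231.6,242.2,.063,K,R,t))
E
```

```text
t 4.93 tcp [0.4864 0.2974 0.0817] r 0.570 bearing 31.4 q [ 21.2  13.  111.5   0.   55.2 -23.4] F [ 0.2  0.4 -4.1] op 0.737
[[0.712, 0.005, -0.703], [0.703, 0.002, 0.712], [0.005, -1.0, -0.002]] yaw x 44.6
[0.60955748 0.32338227 0.021     ]
[0.60583787 0.31898313 0.021     ] [0.49084519 0.14298773 0.063     ]
```

View pics/w4.png

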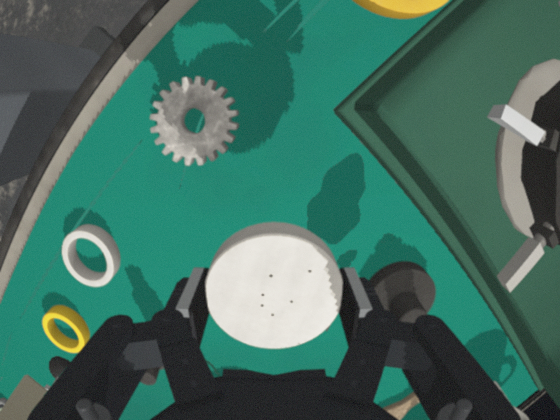

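Emit:
{"fn": "step_arm", "kwargs": {
  "rows": [
    [[0,0,0],[10,0,-35],0.6],
    [[0,0,0],[20,0,-72],0.6],
    [[0,0,0],[29,0,-110],0.6],
    [[0,0,0],[35,0,-135],0.6],
    [[0,0,0],[36,0,-140],0.6],
    [[0,0,0],[36,20,-140],0.6],
    [[0,0,0],[36,40,-140],0.6],
    [[0,0,0],[36,60,-140],0.6],
    [[0,0,0],[36,70,-140],0.6],
    [[0,0,0],[36,70,-140],0.6]
  ]
}}

```text
time: 5.82
eef_pos: [0.6038, 0.2216, 0.0032]
tcp_rot: [-0.653, -0.265, 0.273, 0.655]
contact_force: [-1.1, -0.4, -4.1]
opening: 0.736
```

```bash
python3 look.py w5
```

```text
t 5.82 tcp [0.6038 0.2216 0.0032] r 0.643 bearing 20.2 q [ 11.1  28.1 101.3   0.   51.3 -33.5] F [-1.1 -0.4 -4.1] op 0.736
[[0.712, -0.011, -0.703], [0.703, -0.002, 0.712], [-0.01, -1.0, 0.006]] yaw x 44.6
```

View pics/w5.png

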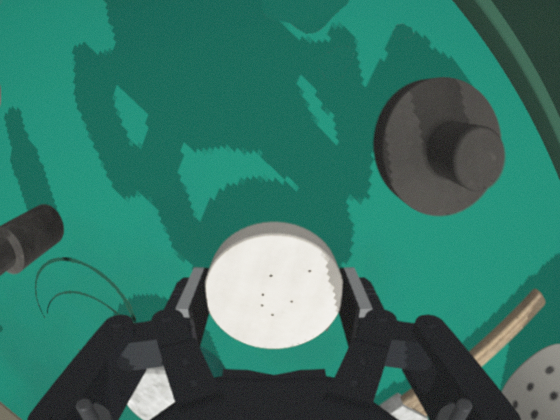

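```bash
python3 - <<'E'
from h import *
p,d,K,R,t=load('pics/w5.npz'); print(wray(440,146,.021,K,R,t), wray(274,286,.018,K,R,t))
E
```

```text
[0.60666721 0.32154097 0.021     ] [0.6036596  0.22319664 0.018     ]
```

Emit:
{"fn": "step_arm", "kwargs": {
  "rows": [
    [[0,0,0],[4,0,-4],0.6],
    [[0,0,0],[4,3,-4],0.6],
    [[0,0,0],[4,6,-4],0.6],
    [[0,0,0],[4,6,-4],0.6],
    [[0,0,0],[4,6,-4],0.6]
  ]
}}

```text
time: 6.28
eef_pos: [0.6145, 0.2224, 0.0038]
tcp_rot: [0.654, 0.269, -0.268, -0.654]
contact_force: [-0.5, 0.1, -3.6]
opening: 0.736
```

Emit:
{"fn": "step_arm", "kwargs": {
  "rows": [
    [[0,0,0],[-3,2,3],0.6],
    [[0,0,0],[-3,4,3],0.6],
    [[0,0,0],[-3,5,3],0.6],
    [[0,0,0],[-3,5,3],0.6],
    [[0,0,0],[-3,5,3],0.6]
  ]
}}

```text
time: 6.7
eef_pos: [0.6101, 0.2223, -0.0017]
tcp_rot: [0.654, 0.268, -0.269, -0.654]
contact_force: [-0.1, 0.5, -4.3]
opening: 0.734
```

Emit:
{"fn": "step_arm", "kwargs": {
  "rows": [
    [[0,0,0],[0,1,0],0.6],
    [[0,0,0],[0,2,0],0.6],
    [[0,0,0],[0,2,0],0.6]
  ]
}}

```text
time: 6.95
eef_pos: [0.6105, 0.2224, -0.0023]
tcp_rot: [0.654, 0.269, -0.269, -0.654]
contact_force: [-4.4, -1.4, 3.6]
opening: 0.735
```

Contact with the mat. Release slowly and rise.

Emit:
{"fn": "step_arm", "kwargs": {
  "rows": [
    [[0,0,0],[0,0,0],0.22],
    [[0,0,0],[0,0,0],0.15],
    [[0,0,0],[0,0,0],0.05],
    [[0,0,0],[0,-5,0],0],
    [[0,0,0],[0,-30,0],0],
    [[0,0,0],[0,-70,0],0],
    [[0,0,0],[0,-110,0],0],
    [[0,0,0],[0,-150,0],0],
    [[0,0,0],[0,-160,0],0],
    [[0,0,0],[0,-160,0],0]
  ]
}}

```text
time: 7.78
eef_pos: [0.6135, 0.223, 0.1629]
tcp_rot: [0.655, 0.273, -0.264, -0.653]
contact_force: [-0.6, -0.1, 0.5]
opening: 0.998
```

```bash
python3 look.py w6
```

```text
t 7.78 tcp [0.6135 0.223  0.1629] r 0.653 bearing 20.0 q [ 11.1  16.8  97.3  -0.   65.3 -33.5] F [-0.6 -0.1  0.5] op 0.998
[[0.712, 0.011, -0.703], [0.703, 0.002, 0.712], [0.01, -1.0, -0.006]] yaw x 44.6
```

View pics/w6.png

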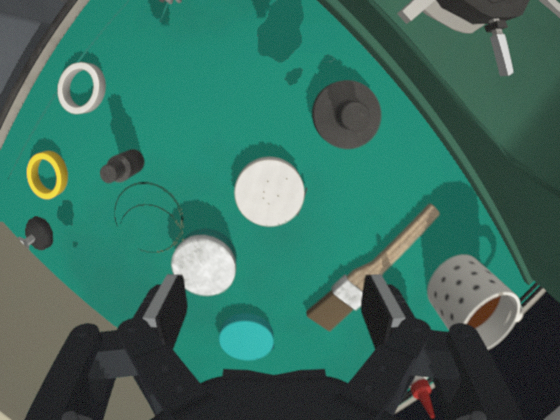

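```bash
python3 meas.py pics/w6.npz block,269,192,.015,w tin,203,265,.031,w; python3 - <<'E'
from h import *
p,d,K,R,t=load('pics/w6.npz'); print(wray(346,114,.021,K,R,t))
E
```

```text
block [ 234  157   72   70 3902] [269.1 191.5] [606.  222.3] 33.45940017700195 [606. 222.] [32.1 33.1]
tin [ 163  235   73   65 3218] [202.1 265.7] [605.8 113.9] 47.9998664855957 [608.2 123.1] [30.  43.4]
[0.60227196 0.32078673 0.021     ]
```

Emit:
{"fn": "step_arm", "kwargs": {
  "rows": [
    [[0,0,0],[-190,0,111],0],
    [[0,0,0],[-190,0,111],0],
    [[0,0,0],[-190,0,111],0],
    [[0,0,0],[-190,0,111],0],
    [[0,0,0],[-190,20,111],0],
    [[0,0,0],[-190,40,111],0],
    [[0,0,0],[-190,43,111],0],
    [[0,0,0],[-190,43,111],0],
    [[0,0,0],[-190,43,111],0],
    [[0,0,0],[-190,43,111],0]
  ]
}}

```text
time: 8.67
eef_pos: [0.3991, 0.1681, 0.1143]
tcp_rot: [0.654, 0.269, -0.268, -0.654]
contact_force: [0.8, -0.4, 0.2]
opening: 0.999
```

```bash
python3 look.py w7
```

```text
t 8.67 tcp [0.3991 0.1681 0.1143] r 0.433 bearing 22.8 q [  9.4  -7.4 128.8  -0.   58.5 -35.3] F [ 0.8 -0.4  0.2] op 0.999
[[0.712, 0.002, -0.702], [0.702, 0.0, 0.712], [0.002, -1.0, -0.001]] yaw x 44.6
```

View pics/w7.png

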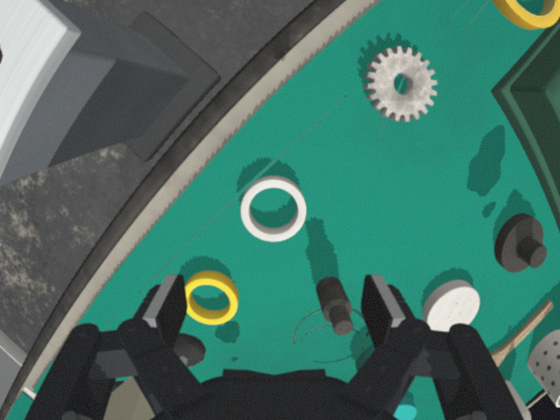

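```bash
python3 meas.py pics/w7.npz ring,275,210,.015,w
```

```text
ring [ 240  175   67   67 2059] [273.  209.2] [396.9 169.4] 27.765460968017578 [396.8 168.9] [25.9 27.4]
```

Emit:
{"fn": "step_arm", "kwargs": {
  "rows": [
    [[0,0,0],[-1,40,2],0],
    [[0,0,0],[-1,75,2],0],
    [[0,0,0],[-1,100,2],0],
    [[0,0,0],[-1,111,2],0],
    [[0,0,0],[-1,111,2],0.2],
    [[0,0,0],[-1,111,2],0.4],
    [[0,0,0],[-1,111,2],0.5],
    [[0,0,0],[-1,111,2],0.7],
    [[0,0,0],[-1,111,2],0.7],
    [[0,0,0],[-1,111,2],0.7]
  ],
  "newtons": 40
}}

```text
time: 9.55
eef_pos: [0.397, 0.1689, 0.0041]
tcp_rot: [0.655, 0.27, -0.267, -0.654]
contact_force: [1.4, 0.3, 5.4]
opening: 0.587
```

```bash
python3 look.py w8
```

```text
t 9.55 tcp [0.397  0.1689 0.0041] r 0.431 bearing 23.0 q [  9.5   4.9 131.4  -0.   43.4 -35.1] F [1.4 0.3 5.4] op 0.587
[[0.712, 0.005, -0.703], [0.703, 0.001, 0.712], [0.004, -1.0, -0.003]] yaw x 44.6
```

View pics/w8.png

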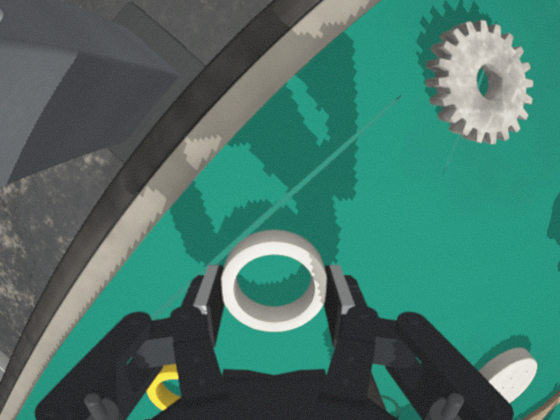

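Emit:
{"fn": "step_arm", "kwargs": {
  "rows": [
    [[0,0,0],[0,-10,0],0.7],
    [[0,0,0],[0,-40,0],0.7],
    [[0,0,0],[0,-80,0],0.7],
    [[0,0,0],[20,-100,-12],0.7],
    [[0,0,0],[50,-100,-30],0.7],
    [[0,0,0],[85,-100,-50],0.7],
    [[0,0,0],[120,-100,-71],0.7],
    [[0,0,0],[152,-100,-90],0.7],
    [[0,0,0],[180,-100,-106],0.7],
    [[0,0,0],[189,-100,-112],0.7]
  ]
}}

```text
time: 10.43
eef_pos: [0.6114, 0.2222, 0.1027]
tcp_rot: [0.654, 0.269, -0.268, -0.654]
contact_force: [0.1, -0.3, -1.9]
opening: 0.581
```

Emit:
{"fn": "step_arm", "kwargs": {
  "rows": [
    [[0,0,0],[0,0,0],0.7],
    [[0,0,0],[0,0,0],0.7],
    [[0,0,0],[0,0,0],0.7]
  ]
}}

```text
time: 10.68
eef_pos: [0.6062, 0.2214, 0.1016]
tcp_rot: [-0.654, -0.268, 0.27, 0.654]
contact_force: [-0.2, 0.3, -1.1]
opening: 0.581
```

```bash
python3 look.py w9
```

```text
t 10.68 tcp [0.6062 0.2214 0.1016] r 0.645 bearing 20.1 q [ 11.1  20.2  99.9   0.   60.1 -33.6] F [-0.2  0.3 -1.1] op 0.581
[[0.712, -0.003, -0.703], [0.703, -0.001, 0.712], [-0.002, -1.0, 0.002]] yaw x 44.6
```

View pics/w9.png

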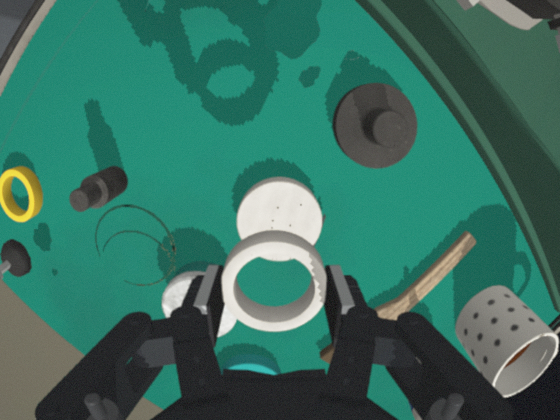

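Emit:
{"fn": "step_arm", "kwargs": {
  "rows": [
    [[0,0,0],[0,30,0],0.7],
    [[0,0,0],[0,55,0],0.7],
    [[0,0,0],[0,68,0],0.7],
    [[0,0,0],[0,70,0],0.7],
    [[0,0,0],[0,70,0],0.7],
    [[0,0,0],[0,70,0],0.7],
    [[0,0,0],[0,70,0],0.7]
  ]
}}

```text
time: 11.32
eef_pos: [0.6094, 0.2219, 0.0345]
tcp_rot: [0.654, 0.27, -0.267, -0.654]
contact_force: [-0.2, -0.7, -0.9]
opening: 0.583
```

```bash
python3 look.py w10; sleep 0; python3 -c "
from st import *
viewer.read_camera('wrist');st();viewer.read_camera('wrist');st();viewer.read_camera('wrist');st()"
```

```text
t 11.32 tcp [0.6094 0.2219 0.0345] r 0.649 bearing 20.0 q [ 11.1  25.6 100.8   0.   53.4 -33.6] F [-0.2 -0.7 -0.9] op 0.583
[[0.712, 0.003, -0.703], [0.703, 0.001, 0.712], [0.003, -1.0, -0.002]] yaw x 44.6
t 11.42 tcp [0.6092 0.2219 0.0342] r 0.648 bearing 20.0 q [ 11.1  25.6 100.8  -0.   53.4 -33.6] F [-0.1 -0.3 -0.8] op 0.584
[[0.712, 0.003, -0.703], [0.703, 0.001, 0.712], [0.003, -1.0, -0.002]] yaw x 44.6
t 11.47 tcp [0.609  0.2218 0.0339] r 0.648 bearing 20.0 q [ 11.1  25.6 100.9   0.   53.4 -33.6] F [-0.1 -0.2 -0.5] op 0.579
[[0.712, 0.003, -0.703], [0.703, 0.001, 0.712], [0.002, -1.0, -0.001]] yaw x 44.6
t 11.52 tcp [0.6088 0.2218 0.0336] r 0.648 bearing 20.0 q [ 11.1  25.6 100.9   0.   53.4 -33.6] F [ 0.2 -0.1 -1.2] op 0.581
[[0.712, 0.002, -0.703], [0.703, 0.0, 0.712], [0.002, -1.0, -0.001]] yaw x 44.6
```

View pics/w10.png

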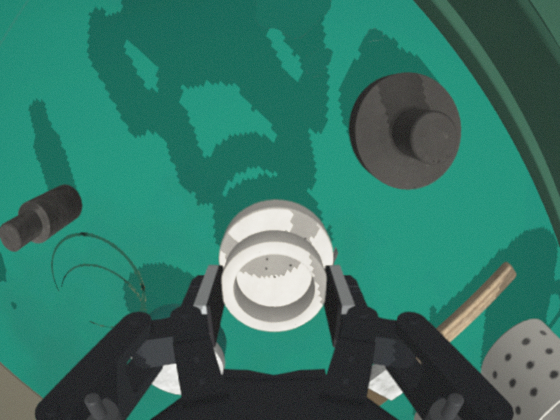

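Emit:
{"fn": "step_arm", "kwargs": {
  "rows": [
    [[0,0,0],[1,5,-1],0.7],
    [[0,0,0],[1,9,-1],0.7],
    [[0,0,0],[1,12,-1],0.7],
    [[0,0,0],[1,14,-1],0.7],
    [[0,0,0],[1,15,-1],0.7],
    [[0,0,0],[1,15,-1],0.7]
  ]
}}

```text
time: 12.02
eef_pos: [0.6095, 0.2216, 0.0192]
tcp_rot: [-0.654, -0.268, 0.269, 0.654]
contact_force: [-5.6, -1.6, 9.2]
opening: 0.583
```

```bash
python3 look.py w11
```

```text
t 12.02 tcp [0.6095 0.2216 0.0192] r 0.649 bearing 20.0 q [ 11.   27.  100.8  -0.   52.4 -33.6] F [-5.6 -1.6  9.2] op 0.583
[[0.711, -0.001, -0.703], [0.703, -0.0, 0.711], [-0.001, -1.0, 0.001]] yaw x 44.7
```

View pics/w11.png

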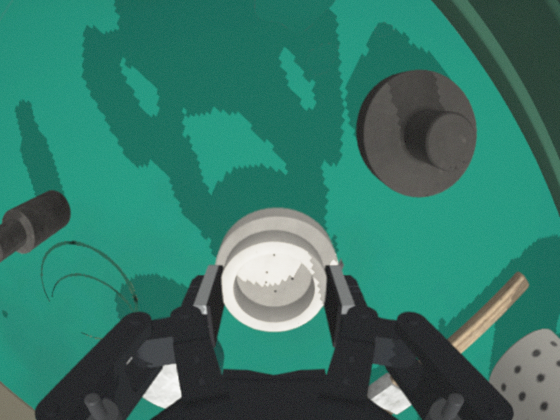

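Emit:
{"fn": "step_arm", "kwargs": {
  "rows": [
    [[0,0,0],[0,-1,0],0.38],
    [[0,0,0],[0,-1,0],0.33],
    [[0,0,0],[0,-1,0],0.2],
    [[0,0,0],[0,-4,0],0.1],
    [[0,0,0],[0,-30,0],0],
    [[0,0,0],[0,-65,0],0],
    [[0,0,0],[0,-100,0],0],
    [[0,0,0],[0,-120,0],0],
    [[0,0,0],[0,-120,0],0],
    [[0,0,0],[0,-120,0],0]
  ]
}}

```text
time: 12.9
eef_pos: [0.6106, 0.2219, 0.1394]
tcp_rot: [0.654, 0.27, -0.267, -0.654]
contact_force: [-0.4, -0.6, -0.7]
opening: 0.999
```

```bash
python3 look.py w12;python3 meas.py pics/w12.npz ring,269,205,.030,w
```

```text
t 12.90 tcp [0.6106 0.2219 0.1394] r 0.650 bearing 20.0 q [ 11.   18.   98.4   0.   63.4 -33.6] F [-0.4 -0.6 -0.7] op 0.999
[[0.712, 0.004, -0.703], [0.703, 0.001, 0.712], [0.003, -1.0, -0.002]] yaw x 44.6
ring [ 236  165   73   74 4408] [272.9 200.9] [604.1 225.4] 31.764358520507812 [603.9 224.9] [29.9 31.4]
```

View pics/w12.png

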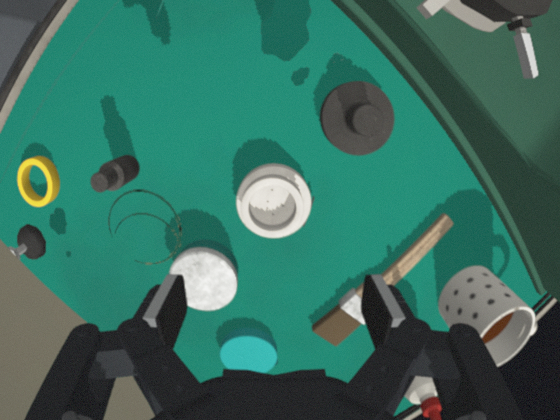

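```bash
python3 - <<'E'
import cv2
t=cv2.imread('pics/w12.png')[140:260,220:330]; cv2.imwrite('pics/w12c.png',cv2.resize(t,None,fx=5,fy=5,interpolation=cv2.INTER_CUBIC))
E
```

```text
(no output)
```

View pics/w12c.png

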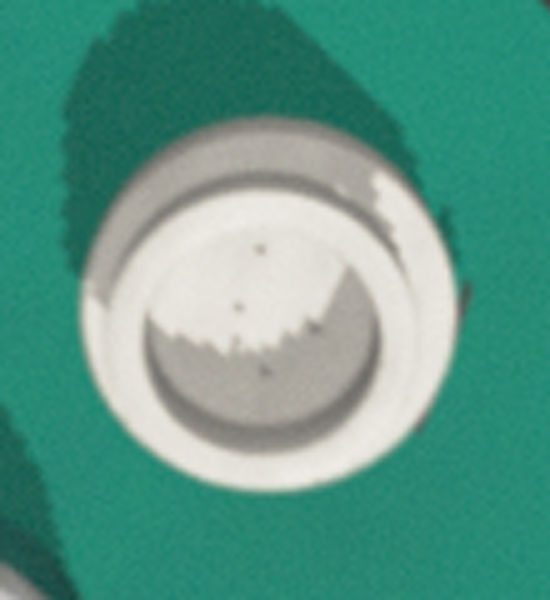

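```bash
python3 - <<'E'
from h import *
p,d,K,R,t=load('pics/w12.npz'); a=wray(272,207.8,.030,K,R,t);b=wray(274.2,202.4,.015,K,R,t);print(a,b,a-b)
for uv in [(241,207.8),(303,207.8),(272,177.6),(272,238)]: print(np.linalg.norm((wray(*uv,.03,K,R,t)-a)))
for uv in [(236.4,202.4),(312,202.4),(274.2,166)]: print(np.linalg.norm((wray(*uv,.015,K,R,t)-b)))
E
```

```text
[0.60671562 0.22102663 0.03      ] [0.6080859  0.22221146 0.015     ] [-0.00137029 -0.00118482  0.015     ]
0.025212140615390854
0.025187967776799932
0.025088387771955167
0.02668948544468877
0.03243230236157311
0.0324452486864443
0.03161884099598039
```

Emit:
{"fn": "step_arm", "kwargs": {
  "rows": [
    [[0,0,0],[-35,0,8],0],
    [[0,0,0],[-75,0,17],0],
    [[0,0,0],[-115,0,26],0],
    [[0,0,0],[-138,0,31],0],
    [[0,0,0],[-140,0,31],0],
    [[0,0,0],[-140,0,31],0],
    [[0,0,0],[-140,0,31],0],
    [[0,0,0],[-140,0,31],0]
  ]
}}

```text
time: 13.62
eef_pos: [0.4888, 0.1456, 0.137]
tcp_rot: [-0.654, -0.268, 0.269, 0.654]
contact_force: [0.3, -0.1, -0.3]
opening: 0.998
```

```bash
python3 look.py w13
```

```text
t 13.62 tcp [0.4888 0.1456 0.137 ] r 0.510 bearing 16.6 q [  5.2   1.3 117.9   0.   60.9 -39.5] F [ 0.3 -0.1 -0.3] op 0.998
[[0.712, -0.0, -0.703], [0.703, 0.0, 0.712], [-0.0, -1.0, 0.0]] yaw x 44.6
```

View pics/w13.png

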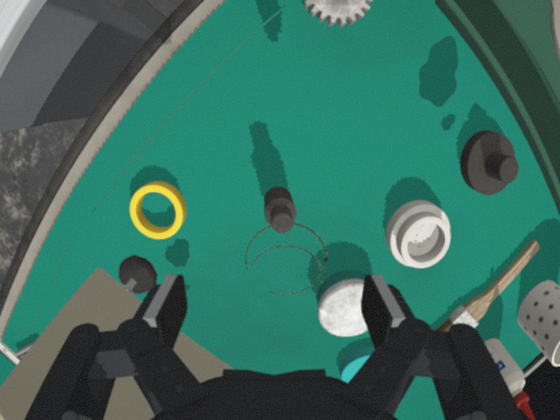

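```bash
python3 - <<'E'
import cv2
t=cv2.imread('pics/w13.png')[170:250,240:320]; cv2.imwrite('pics/w13c.png',cv2.resize(t,None,fx=7,fy=7,interpolation=cv2.INTER_CUBIC))
E
```

```text
(no output)
```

View pics/w13c.png

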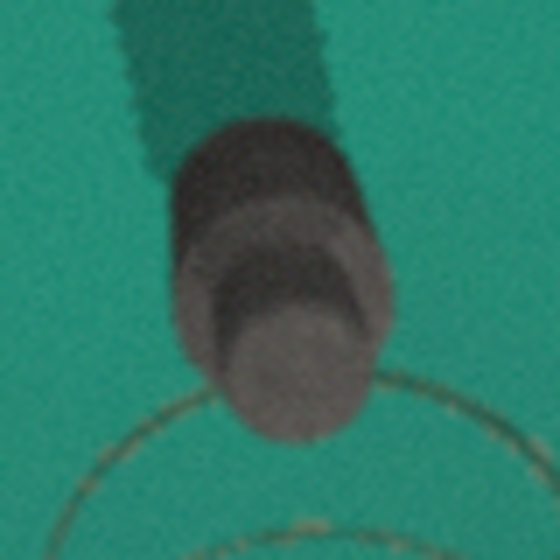

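```bash
python3 - <<'E'
from h import *
p,d,K,R,t=load('pics/w13.npz'); print(wray(282.4,223,.063,K,R,t),wray(280.6,212.9,.043,K,R,t))
M=np.array([[.712,-.703],[.703,.712]]); d=wray(282.4,223,.063,K,R,t)[:2]-[.4888,.1456]; print(M.T@d)
E
```

```text
[0.49215096 0.15014555 0.063     ] [0.49105283 0.14999562 0.043     ]
[0.0055814  0.00088071]
```

Emit:
{"fn": "step_arm", "kwargs": {
  "rows": [
    [[0,0,0],[5.5,10,1],0],
    [[0,0,0],[5.5,40,1],0],
    [[0,0,0],[5.5,75,1],0],
    [[0,0,0],[5.5,100,1],0],
    [[0,0,0],[5.5,113,1],0],
    [[0,0,0],[5.5,115,1],0.2],
    [[0,0,0],[5.5,115,1],0.4],
    [[0,0,0],[5.5,115,1],0.45],
    [[0,0,0],[5.5,115,1],0.45],
    [[0,0,0],[5.5,115,1],0.45]
  ]
}}

```text
time: 14.5
eef_pos: [0.4926, 0.1501, 0.0238]
tcp_rot: [0.654, 0.27, -0.267, -0.654]
contact_force: [-0.6, 0.6, 0.3]
opening: 0.55
```

```bash
python3 look.py w14
```

```text
t 14.50 tcp [0.4926 0.1501 0.0238] r 0.515 bearing 17.0 q [  5.7  12.3 120.    0.   47.6 -39. ] F [-0.6  0.6  0.3] op 0.550
[[0.712, 0.003, -0.703], [0.703, 0.0, 0.712], [0.002, -1.0, -0.002]] yaw x 44.6
```

View pics/w14.png

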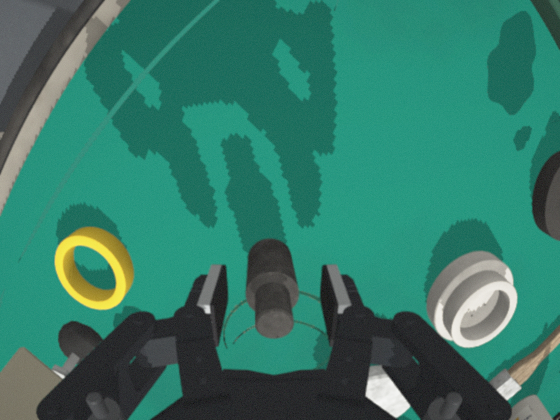

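Emit:
{"fn": "step_arm", "kwargs": {
  "rows": [
    [[0,0,0],[0,0,0],0.55],
    [[0,0,0],[0,0,0],0.62],
    [[0,0,0],[0,0,0],0.68],
    [[0,0,0],[0,0,0],0.74],
    [[0,0,0],[0,0,0],0.8],
    [[0,0,0],[0,0,0],0.9],
    [[0,0,0],[0,0,0],0.9]
  ],
  "newtons": 50
}}

```text
time: 15.13
eef_pos: [0.4913, 0.1497, 0.0229]
tcp_rot: [0.654, 0.268, -0.269, -0.654]
contact_force: [-2.2, -0.7, 6.7]
opening: 0.264
```

Emit:
{"fn": "step_arm", "kwargs": {
  "rows": [
    [[0,0,0],[0,-2,0],0.9],
    [[0,0,0],[0,-15,0],0.9],
    [[0,0,0],[0,-40,0],0.9],
    [[0,0,0],[0,-60,0],0.9],
    [[0,0,0],[0,-60,0],0.9],
    [[0,0,0],[0,-60,0],0.9]
  ]
}}

```text
time: 15.63
eef_pos: [0.492, 0.15, 0.0829]
tcp_rot: [0.654, 0.269, -0.268, -0.654]
contact_force: [-0.9, 0.1, -1.2]
opening: 0.261
```

```bash
python3 look.py w15
```

```text
t 15.63 tcp [0.492  0.15   0.0829] r 0.514 bearing 17.0 q [  5.6   6.3 119.1   0.   54.5 -39. ] F [-0.9  0.1 -1.2] op 0.261
[[0.712, 0.003, -0.702], [0.702, 0.0, 0.712], [0.002, -1.0, -0.002]] yaw x 44.6
```

View pics/w15.png

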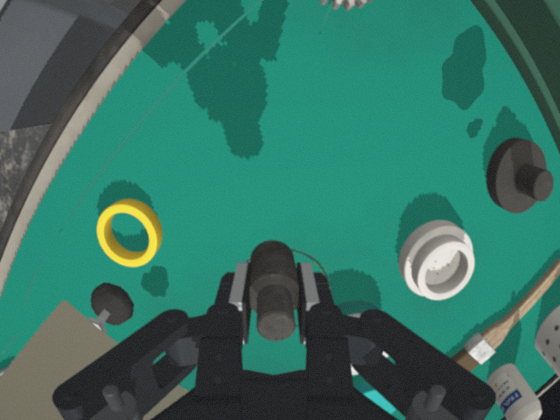

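Emit:
{"fn": "step_arm", "kwargs": {
  "rows": [
    [[0,0,0],[25,0,-6],0.9],
    [[0,0,0],[55,0,-13],0.9],
    [[0,0,0],[90,0,-21],0.9],
    [[0,0,0],[120,0,-28],0.9],
    [[0,0,0],[134,0,-31.5],0.9],
    [[0,0,0],[134,0,-31.5],0.9],
    [[0,0,0],[134,0,-31.5],0.9],
    [[0,0,0],[134,10,-31.5],0.9],
    [[0,0,0],[134,10,-31.5],0.9],
    [[0,0,0],[134,10,-31.5],0.9]
  ]
}}

```text
time: 16.52
eef_pos: [0.6066, 0.2209, 0.0703]
tcp_rot: [-0.654, -0.267, 0.27, 0.654]
contact_force: [-0.4, 0.2, -0.6]
opening: 0.259
```

```bash
python3 look.py w16; python3 -c "
from st import *
p,d=viewer.read_camera('side');c=viewer.calibration('side'); np.savez('pics/s16.npz',p=p,d=d,**c)
cv2.imwrite('pics/s16.png',cv2.resize(p[150:330,150:390,::-1],None,fx=3.3,fy=3.3,interpolation=cv2.INTER_CUBIC));st()"
```

```text
t 16.52 tcp [0.6066 0.2209 0.0703] r 0.646 bearing 20.0 q [ 11.   22.6 100.5  -0.   57.2 -33.6] F [-0.4  0.2 -0.6] op 0.259
[[0.712, -0.004, -0.702], [0.702, -0.001, 0.712], [-0.004, -1.0, 0.002]] yaw x 44.6
t 16.62 tcp [0.6079 0.2212 0.0719] r 0.647 bearing 20.0 q [ 11.   22.5 100.4  -0.   57.2 -33.6] F [-1.1  0.7 -0.6] op 0.261
[[0.712, -0.001, -0.702], [0.702, -0.0, 0.712], [-0.001, -1.0, 0.001]] yaw x 44.6
```

View pics/w16.png

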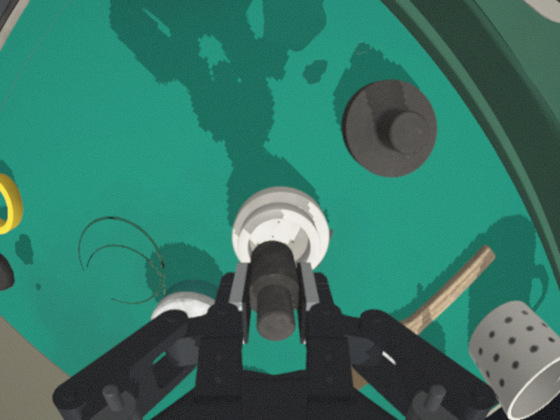

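View pics/s16.png

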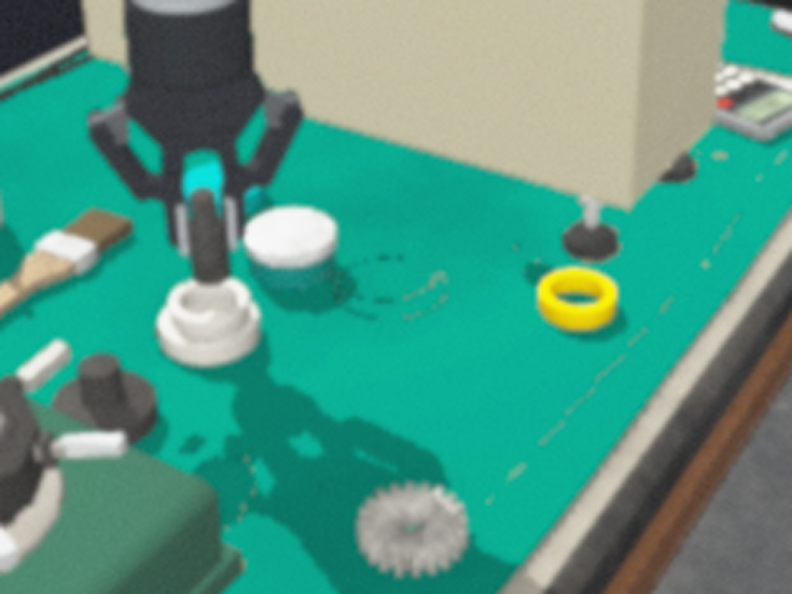

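```bash
python3 look.py w17; python3 - <<'E'
import cv2
t=cv2.imread('pics/w17.png')[170:350,200:360]; cv2.imwrite('pics/w17c.png',cv2.resize(t,None,fx=3.3,fy=3.3,interpolation=cv2.INTER_CUBIC))
E
```

```text
t 16.62 tcp [0.6079 0.2212 0.0719] r 0.647 bearing 20.0 q [ 11.   22.5 100.4  -0.   57.2 -33.6] F [-1.1  0.7 -0.6] op 0.261
[[0.712, -0.001, -0.702], [0.702, -0.0, 0.712], [-0.001, -1.0, 0.001]] yaw x 44.6
```

View pics/w17c.png

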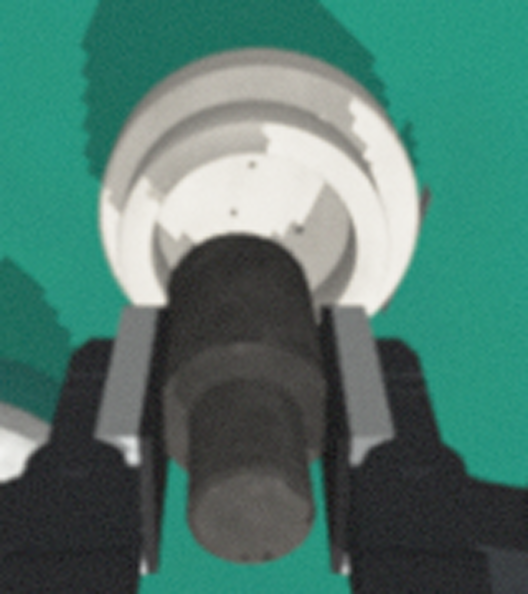

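```bash
python3 - <<'E'
from h import *
np.set_printoptions(precision=4,suppress=True)
p,d,K,R,t=load('pics/w17.npz'); c=lambda x,y:(200+x/3.3,170+y/3.3)
ring=wray(*c(253,250),.030,K,R,t); 
foot=wray(*c(239,302),.049,K,R,t); sh=wray(*c(244,417),.092,K,R,t); tip=wray(*c(251,515),.112,K,R,t)
ed=[wray(*c(169,300),.049,K,R,t),wray(*c(309,300),.049,K,R,t)]
print(ring,foot,sh,tip); print(np.linalg.norm(ed[0]-ed[1]))
M=np.array([[.712,-.703],[.703,.712]]); print('ring-foot tool x,z',M.T@(ring-foot)[:2],'tip-foot',M.T@(tip-foot)[:2], 'foot-tcp',M.T@(foot[:2]-[.6079,.2212]))
E
```

```text
[0.6107 0.2205 0.03  ] [0.6097 0.2178 0.049 ] [0.6069 0.2217 0.092 ] [0.6084 0.2215 0.112 ]
0.024466283058310397
ring-foot tool x,z [0.0026 0.0012] tip-foot [0.0017 0.0035] foot-tcp [-0.0011 -0.0037]
```

Emit:
{"fn": "step_arm", "kwargs": {
  "rows": [
    [[0,0,0],[2,3,1],0.9],
    [[0,0,0],[2,8,1],0.9],
    [[0,0,0],[2,13,1],0.9],
    [[0,0,0],[2,13,1],0.9],
    [[0,0,0],[2,13,1],0.9],
    [[0,0,0],[2,13,1],0.9],
    [[0,0,0],[2,13,1],0.9]
  ]
}}

```text
time: 17.25
eef_pos: [0.6096, 0.2238, 0.0595]
tcp_rot: [0.654, 0.269, -0.268, -0.654]
contact_force: [-0.7, -0.4, -1.6]
opening: 0.257
```

```bash
python3 look.py w18; python3 - <<'E'
import cv2
t=cv2.imread('pics/w18.png')[170:350,200:360]; cv2.imwrite('pics/w18c.png',cv2.resize(t,None,fx=3.3,fy=3.3,interpolation=cv2.INTER_CUBIC))
E
python3 -c "
from st import *
p,d=viewer.read_camera('side')
cv2.imwrite('pics/s18.png',cv2.resize(p[190:270,180:280,::-1],None,fx=6,fy=6,interpolation=cv2.INTER_CUBIC))"
```

```text
t 17.25 tcp [0.6096 0.2238 0.0595] r 0.649 bearing 20.2 q [ 11.2  23.7 100.3   0.   56.  -33.4] F [-0.7 -0.4 -1.6] op 0.257
[[0.712, 0.0, -0.703], [0.703, 0.0, 0.712], [0.0, -1.0, -0.0]] yaw x 44.6
```

View pics/w18c.png

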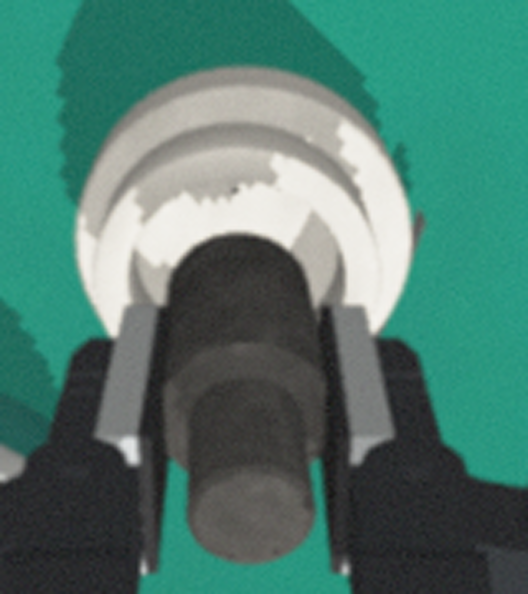

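View pics/s18.png

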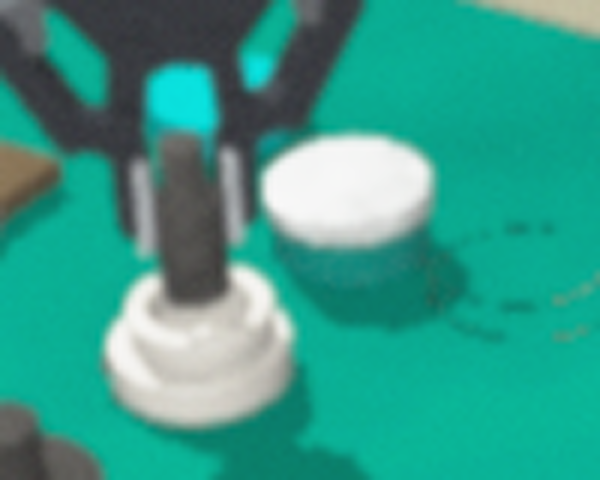

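```bash
python3 - <<'E'
from h import *
np.set_printoptions(precision=4,suppress=True)
p,d,K,R,t=load('pics/w18.npz'); c=lambda x,y:(200+x/3.3,170+y/3.3)
ring=wray(*c(237,281),.030,K,R,t); foot=wray(*c(239,302),.0366,K,R,t)
print(np.linalg.norm(wray(*c(237,147),.030,K,R,t)-ring),np.linalg.norm(wray(*c(95,281),.030,K,R,t)-ring))
M=np.array([[.712,-.703],[.703,.712]]); print('ring-foot tool x,z',M.T@(ring-foot)[:2])
z=np.load('pics/s16.npz');Ks,Rs,ts=z['K'],z['R'],z['t']
cs=lambda x,y:(180+x/6,190+y/6)
a=ray(*cs(200,305),.030,Ks,Rs,ts);b=ray(*cs(193,291),.0366,Ks,Rs,ts);print(a,b,a-b)
E
```

```text
0.025535434764015544 0.025666023532852713
ring-foot tool x,z [-0.0004  0.0008]
[0.6096 0.22   0.03  ] [0.6108 0.2217 0.0366] [-0.0012 -0.0017 -0.0066]
```

Emit:
{"fn": "step_arm", "kwargs": {
  "rows": [
    [[0,0,0],[0,4,0],0.9],
    [[0,0,0],[0,8,0],0.9],
    [[0,0,0],[0,12,0],0.9],
    [[0,0,0],[0,16,0],0.9],
    [[0,0,0],[0,19,0],0.9],
    [[0,0,0],[0,20,0],0.9],
    [[0,0,0],[0,20,0],0.9],
    [[0,0,0],[0,20,0],0.9]
  ]
}}

```text
time: 18.02
eef_pos: [0.6095, 0.2237, 0.0393]
tcp_rot: [0.654, 0.268, -0.269, -0.654]
contact_force: [0.2, 0.8, -2.1]
opening: 0.262
```

Emit:
{"fn": "step_arm", "kwargs": {
  "rows": [
    [[0,0,0],[0,1,0],0.9],
    [[0,0,0],[0,2,0],0.9],
    [[0,0,0],[0,2,0],0.9],
    [[0,0,0],[0,2,0],0.9]
  ]
}}

```text
time: 18.35
eef_pos: [0.6099, 0.2238, 0.0381]
tcp_rot: [0.654, 0.269, -0.268, -0.654]
contact_force: [-1.2, -0.2, 2.0]
opening: 0.262
```

```bash
python3 look.py w19; python3 - <<'E'
import cv2
t=cv2.imread('pics/w19.png')[170:350,200:360]; cv2.imwrite('pics/w19c.png',cv2.resize(t,None,fx=3.3,fy=3.3,interpolation=cv2.INTER_CUBIC))
E
```

```text
t 18.35 tcp [0.6099 0.2238 0.0381] r 0.650 bearing 20.2 q [ 11.2  25.4 100.5  -0.   54.  -33.4] F [-1.2 -0.2  2. ] op 0.262
[[0.712, 0.001, -0.703], [0.703, 0.0, 0.712], [0.001, -1.0, -0.001]] yaw x 44.6
```

View pics/w19c.png

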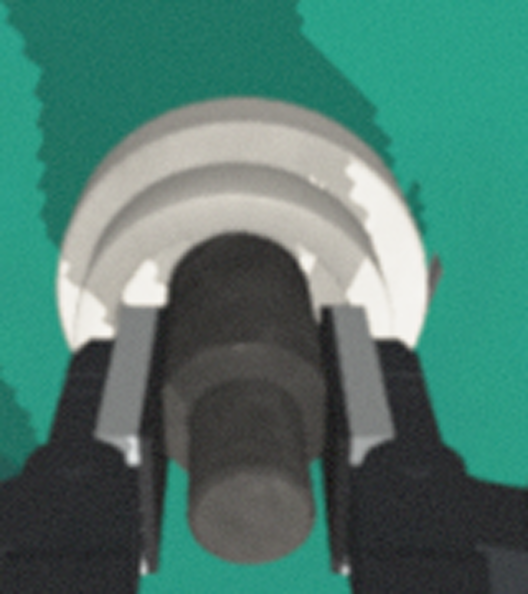

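Emit:
{"fn": "step_arm", "kwargs": {
  "rows": [
    [[0,0,0],[0,0,0],0.72],
    [[0,0,0],[0,0,0],0.69],
    [[0,0,0],[0,0,0],0.64],
    [[0,0,0],[0,0,0],0.55],
    [[0,0,0],[0,0,0],0.4],
    [[0,0,0],[0,0,0],0.3],
    [[0,0,0],[0,-20,0],0.3],
    [[0,0,0],[0,-55,0],0.2],
    [[0,0,0],[0,-95,0],0],
    [[0,0,0],[0,-100,0],0]
  ]
}}

```text
time: 19.23
eef_pos: [0.6139, 0.2247, 0.146]
tcp_rot: [0.655, 0.273, -0.264, -0.653]
contact_force: [1.6, 0.1, 1.5]
opening: 1.0
```

```bash
python3 look.py w20; python3 - <<'E'
import cv2
t=cv2.imread('pics/w20.png')[150:270,220:330]; cv2.imwrite('pics/w20c.png',cv2.resize(t,None,fx=4.5,fy=4.5,interpolation=cv2.INTER_CUBIC))
E
python3 -c "
from st import *
p,d=viewer.read_camera('side')
cv2.imwrite('pics/s20.png',cv2.resize(p[180:330,180:300,::-1],None,fx=4,fy=4,interpolation=cv2.INTER_CUBIC))"
```

```text
t 19.23 tcp [0.6139 0.2247 0.146 ] r 0.654 bearing 20.1 q [ 11.2  17.8  97.9   0.   63.5 -33.4] F [1.6 0.1 1.5] op 1.000
[[0.711, 0.013, -0.703], [0.703, 0.003, 0.712], [0.011, -1.0, -0.007]] yaw x 44.6
```

View pics/w20.png

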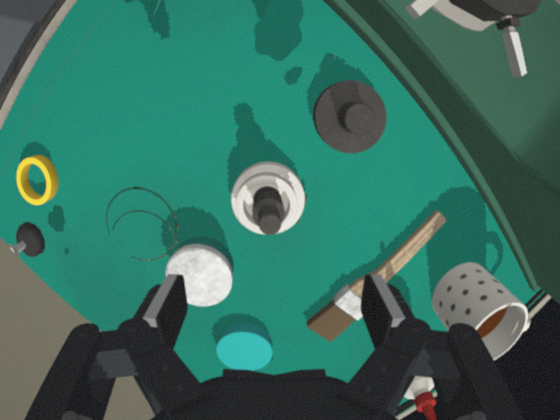

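View pics/w20c.png

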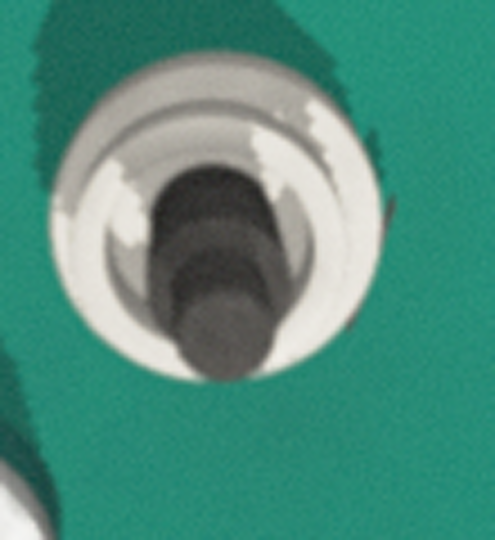

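View pics/s20.png

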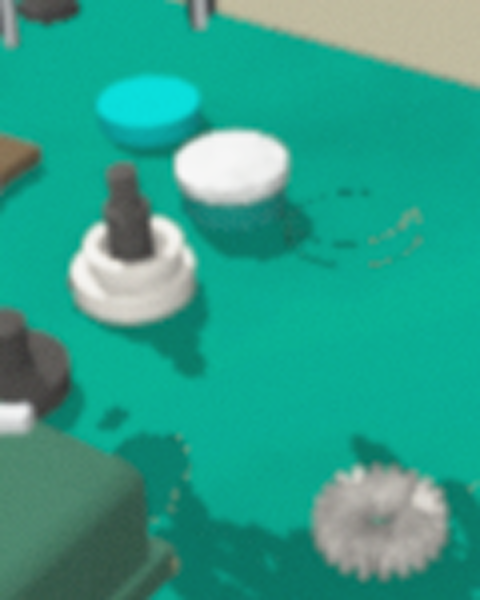

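```bash
python3 - <<'E'
from h import *
z=np.load('pics/s16.npz');Ks,Rs,ts=z['K'],z['R'],z['t']
for zz in (.03,.058,.078):
  u,v=proj([.61,.2215,zz],Ks,Rs,ts); print((u-180)*4,(v-180)*4)
np.set_printoptions(precision=4,suppress=True)
p,d,K,R,t=load('pics/w20.npz'); c=lambda x,y:(220+x/4.5,150+y/4.5)
print('tip',wray(*c(226,332),.078,K,R,t),'shoulder',wray(*c(219,284),.058,K,R,t),'ring',wray(*c(208,240),.030,K,R,t),'block',wray(*c(215,220),.015,K,R,t))
print(ray(180+122/4,180+173/4,.078,Ks,Rs,ts),ray(180+128/4,180+207/4,.058,Ks,Rs,ts))
E
python3 -c "
from st import *
p,d=viewer.read_camera('side')
cv2.imwrite('pics/s21.png',cv2.resize(p[210:270,185:240,::-1],None,fx=10,fy=10,interpolation=cv2.INTER_CUBIC))"
```

```text
130.91470589663868 244.46430806181093
127.09092188200862 200.75556337283695
124.29010160287339 168.74006824235107
tip [0.6097 0.2248 0.078 ] shoulder [0.6084 0.2245 0.058 ] ring [0.6078 0.222  0.03  ] block [0.6092 0.2223 0.015 ]
[0.6083 0.2255 0.078 ] [0.6057 0.226  0.058 ]
```

View pics/s21.png

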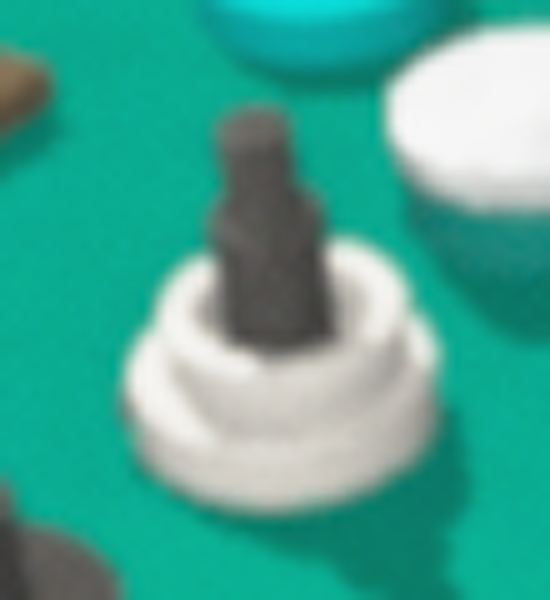

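Emit:
{"fn": "step_arm", "kwargs": {
  "rows": [
    [[0,0,0],[-14,0,32],0],
    [[0,0,0],[-30,0,70],0],
    [[0,0,0],[-46,0,108],0],
    [[0,0,0],[-62,0,145],0],
    [[0,0,0],[-77,0,180],0],
    [[0,0,0],[-90,10,208],0],
    [[0,0,0],[-93,25,216],0],
    [[0,0,0],[-93,30,216],0],
    [[0,0,0],[-93,30,216],0],
    [[0,0,0],[-93,30,216],0]
  ]
}}

```text
time: 20.22
eef_pos: [0.3916, 0.3115, 0.1063]
tcp_rot: [0.654, 0.268, -0.269, -0.654]
contact_force: [0.8, -0.1, -0.1]
opening: 1.0
```

Emit:
{"fn": "step_arm", "kwargs": {
  "rows": [
    [[0,0,0],[0,0,0],0],
    [[0,0,0],[0,0,0],0],
    [[0,0,0],[0,0,0],0]
  ]
}}

```text
time: 20.47
eef_pos: [0.3927, 0.312, 0.1079]
tcp_rot: [-0.654, -0.269, 0.268, 0.654]
contact_force: [0.3, 0.0, -0.1]
opening: 0.991
```

```bash
python3 look.py w22; python3 meas.py pics/w22.npz gear,272,202,.014,w
```

```text
t 20.47 tcp [0.3927 0.312  0.1079] r 0.502 bearing 38.5 q [ 26.9   2.5 120.   -0.   57.4 -17.7] F [ 0.3  0.  -0.1] op 0.991
[[0.712, 0.001, -0.702], [0.702, 0.001, 0.713], [0.001, -1.0, -0.0]] yaw x 44.6
gear [ 240  176   72   66 3583] [277.1 211.8] [394.5 313.9] 30.994237899780273 [393.3 314.4] [26.8 28.7]
```

View pics/w22.png

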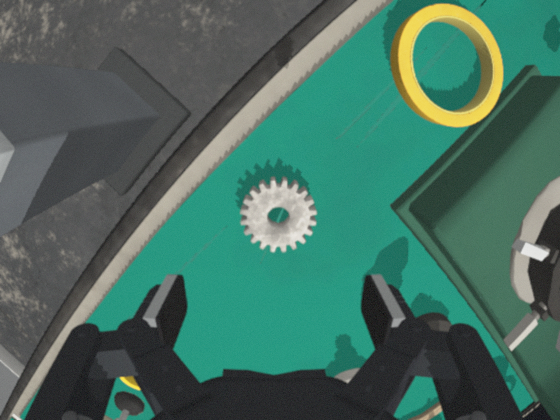

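```bash
python3 meas.py pics/w22.npz gear,279,214,.014,w; python3 - <<'E'
from h import *
p,d,K,R,t=load('pics/w22.npz'); a=wray(279,214.5,.014,K,R,t);print(a)
M=np.array([[.712,-.702],[.702,.713]]);print(M.T@(a[:2]-[.3927,.312]))
E
```

```text
gear [ 240  176   77   77 3947] [278.1 214.1] [394.7 313.2] 31.59236717224121 [394.9 313.5] [28.7 29. ]
[0.39478119 0.31457807 0.014     ]
[0.00329161 0.00037717]
```

Emit:
{"fn": "step_arm", "kwargs": {
  "rows": [
    [[0,0,0],[3,40,0],0],
    [[0,0,0],[3,75,0],0],
    [[0,0,0],[3,97,0],0],
    [[0,0,0],[3,106,0],0],
    [[0,0,0],[3,106,0],0.15],
    [[0,0,0],[3,106,0],0.25],
    [[0,0,0],[3,106,0],0.4],
    [[0,0,0],[3,106,0],0.6],
    [[0,0,0],[3,106,0],0.6],
    [[0,0,0],[3,106,0],0.6]
  ]
}}

```text
time: 21.35
eef_pos: [0.3955, 0.3151, 0.0035]
tcp_rot: [-0.654, -0.27, 0.267, 0.654]
contact_force: [0.1, -0.8, 6.8]
opening: 0.665
```

```bash
python3 look.py w23
```

```text
t 21.35 tcp [0.3955 0.3151 0.0035] r 0.506 bearing 38.5 q [ 27.   13.4 121.4  -0.   44.9 -17.6] F [ 0.1 -0.8  6.8] op 0.665
[[0.712, 0.004, -0.703], [0.703, 0.002, 0.712], [0.004, -1.0, -0.001]] yaw x 44.6
```

View pics/w23.png

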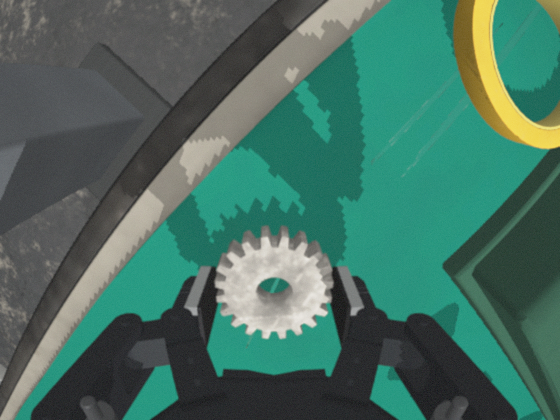

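Emit:
{"fn": "step_arm", "kwargs": {
  "rows": [
    [[0,0,0],[0,-10,0],0.6],
    [[0,0,0],[0,-40,0],0.6],
    [[0,0,0],[0,-75,0],0.6],
    [[0,0,0],[1,-105,-15],0.6],
    [[0,0,0],[3,-110,-48],0.6],
    [[0,0,0],[6,-110,-87],0.6],
    [[0,0,0],[9,-110,-126],0.6],
    [[0,0,0],[12,-110,-166],0.6],
    [[0,0,0],[14,-110,-205],0.6],
    [[0,0,0],[15,-110,-220],0.6]
  ]
}}

```text
time: 22.23
eef_pos: [0.5619, 0.1648, 0.112]
tcp_rot: [0.655, 0.268, -0.267, -0.654]
contact_force: [0.1, -0.7, -1.4]
opening: 0.665
```

```bash
python3 look.py w24;python3 - <<'E'
import cv2
t=cv2.imread('pics/w12.png')[170:330,160:330]; cv2.imwrite('pics/w12d.png',cv2.resize(t,None,fx=3.5,fy=3.5,interpolation=cv2.INTER_CUBIC))
E
```

```text
t 22.23 tcp [0.5619 0.1648 0.112 ] r 0.586 bearing 16.3 q [  6.5  12.5 108.4  -0.1  59.  -38. ] F [ 0.1 -0.7 -1.4] op 0.665
[[0.714, 0.003, -0.7], [0.7, -0.001, 0.714], [0.001, -1.0, -0.002]] yaw x 44.5
```

View pics/w24.png

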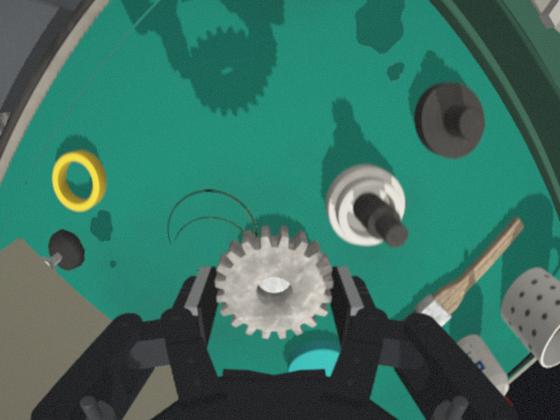

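View pics/w12d.png

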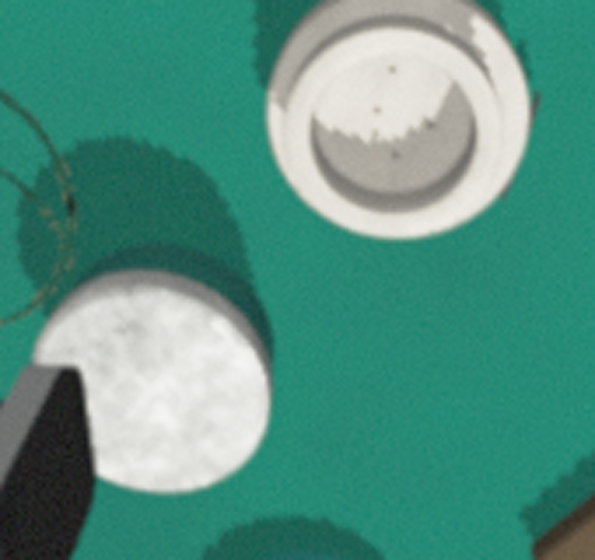

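```bash
python3 - <<'E'
from h import *
p,d,K,R,t=load('pics/w12.npz'); a=wray(203.4,280.9,.031,K,R,t);print(a)
c=lambda x,y:(160+x/3.5,170+y/3.5)
for q in [(35,360),(270,400),(145,282),(165,493)]: print(np.linalg.norm(wray(*c(*q),.031,K,R,t)-a))
E
```

```text
[0.61101926 0.12802563 0.031     ]
0.031773896843344814
0.0308931850888526
0.03071362072281958
0.03385722901477528
```

Emit:
{"fn": "step_arm", "kwargs": {
  "rows": [
    [[0,0,0],[4,0,-30],0.6],
    [[0,0,0],[7,0,-55],0.6],
    [[0,0,0],[8,0,-65],0.6],
    [[0,0,0],[8,0,-65],0.6],
    [[0,0,0],[8,20,-65],0.6],
    [[0,0,0],[8,40,-65],0.6],
    [[0,0,0],[8,50,-65],0.6],
    [[0,0,0],[8,50,-65],0.6],
    [[0,0,0],[8,50,-65],0.6],
    [[0,0,0],[8,50,-65],0.6]
  ]
}}

```text
time: 23.12
eef_pos: [0.6105, 0.1282, 0.0624]
tcp_rot: [0.654, 0.269, -0.268, -0.654]
contact_force: [-0.5, 0.1, -1.6]
opening: 0.66
```

```bash
python3 look.py w25; python3 -c "
from st import *
p,d=viewer.read_camera('side');c=viewer.calibration('side'); np.savez('pics/s25.npz',p=p,d=d,**c)
cv2.imwrite('pics/s25.png',cv2.resize(p[170:270,180:300,::-1],None,fx=6,fy=6,interpolation=cv2.INTER_CUBIC));st()"
```

```text
t 23.12 tcp [0.6105 0.1282 0.0624] r 0.624 bearing 11.9 q [  2.6  20.7 104.    0.   55.2 -42.1] F [-0.5  0.1 -1.6] op 0.660
[[0.711, 0.001, -0.703], [0.703, 0.0, 0.711], [0.001, -1.0, -0.001]] yaw x 44.7
t 23.22 tcp [0.6111 0.128  0.063 ] r 0.624 bearing 11.8 q [  2.5  20.7 104.    0.   55.2 -42.1] F [ 0.6 -0.  -2. ] op 0.666
[[0.711, 0.003, -0.703], [0.703, 0.0, 0.711], [0.002, -1.0, -0.002]] yaw x 44.7
```

View pics/w25.png

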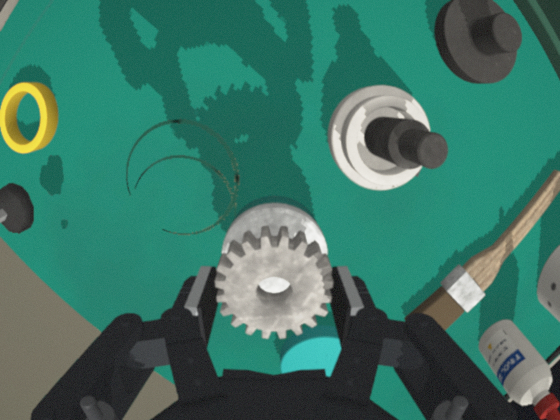

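View pics/s25.png

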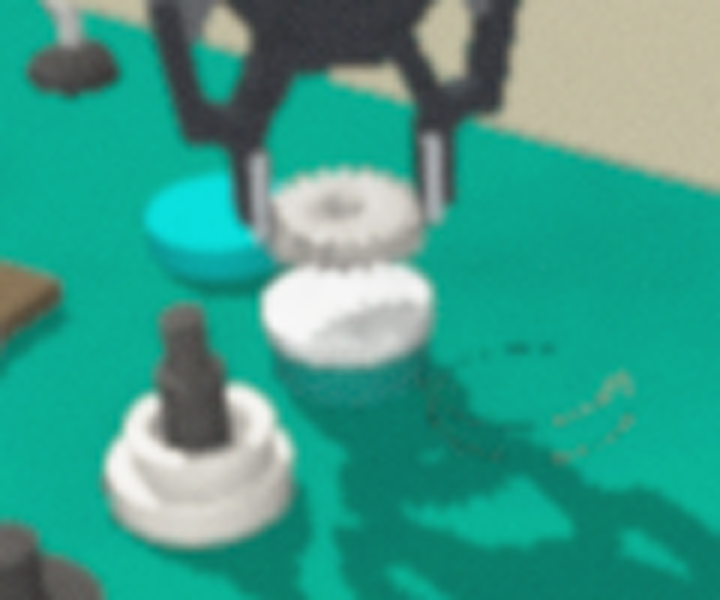

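```bash
python3 - <<'E'
from h import *
np.set_printoptions(precision=4,suppress=True)
p,d,K,R,t=load('pics/w25.npz'); 
for v in (253,256,259):
  a=wray(274,v,.031,K,R,t); print(v,a,[np.linalg.norm(wray(*q,.031,K,R,t)-a) for q in [(221,v),(327,v),(274,208)]])
g=wray(274,286,.0624+.0105,K,R,t); print('gear',g)
z=np.load('pics/s25.npz');Ks,Rs,ts=z['K'],z['R'],z['t']; c=lambda x,y:(180+x/6,170+y/6)
print('side tin',ray(*c(347,314),.031,Ks,Rs,ts),'gear',ray(*c(342,209),.0735,Ks,Rs,ts), 'ring',ray(*c(201,425),.03,Ks,Rs,ts))
t=cv2.imread('pics/w25.png')[180:350,200:350]; cv2.imwrite('pics/w25c.png',cv2.resize(t,None,fx=3.5,fy=3.5,interpolation=cv2.INTER_CUBIC))
E
```

```text
253 [0.6121 0.1261 0.031 ] [np.float64(0.03200132150615873), np.float64(0.032037152257389956), np.float64(0.028381010800927076)]
256 [0.6135 0.1247 0.031 ] [np.float64(0.03213863640737841), np.float64(0.032174834677514766), np.float64(0.030400390067115906)]
259 [0.615  0.1233 0.031 ] [np.float64(0.03227912629422062), np.float64(0.03231570435080674), np.float64(0.03243880227853156)]
gear [0.6099 0.1282 0.0729]
side tin [0.608  0.1321 0.031 ] gear [0.612  0.1265 0.0735] ring [0.6093 0.2198 0.03  ]
```

View pics/w25c.png

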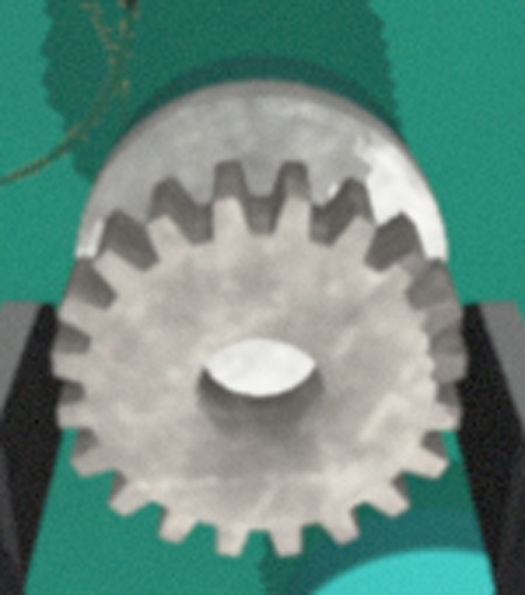

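Emit:
{"fn": "step_arm", "kwargs": {
  "rows": [
    [[0,0,0],[0,8,-3],0.6],
    [[0,0,0],[0,16,-3],0.6],
    [[0,0,0],[0,22,-3],0.6],
    [[0,0,0],[0,26,-3],0.6],
    [[0,0,0],[0,26,-3],0.6],
    [[0,0,0],[0,26,-3],0.6],
    [[0,0,0],[0,26,-3],0.6]
  ]
}}

```text
time: 23.8
eef_pos: [0.6122, 0.1254, 0.0348]
tcp_rot: [-0.654, -0.268, 0.269, 0.654]
contact_force: [-0.5, -0.5, -1.6]
opening: 0.663
```

```bash
python3 look.py w26; python3 - <<'E'
import cv2
t=cv2.imread('pics/w26.png')[180:350,200:350]; cv2.imwrite('pics/w26c.png',cv2.resize(t,None,fx=3.5,fy=3.5,interpolation=cv2.INTER_CUBIC))
E
```

```text
t 23.80 tcp [0.6122 0.1254 0.0348] r 0.625 bearing 11.6 q [  2.3  23.1 104.2   0.   52.7 -42.3] F [-0.5 -0.5 -1.6] op 0.663
[[0.712, -0.001, -0.702], [0.702, 0.0, 0.712], [-0.0, -1.0, 0.0]] yaw x 44.6
```

View pics/w26c.png

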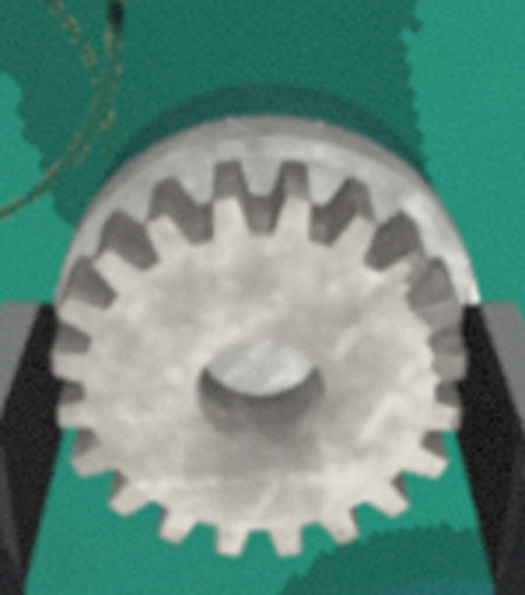

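Emit:
{"fn": "step_arm", "kwargs": {
  "rows": [
    [[0,0,0],[1,0,2],0.6],
    [[0,0,0],[1,1,2],0.6],
    [[0,0,0],[1,2,2],0.6],
    [[0,0,0],[1,2,2],0.6],
    [[0,0,0],[1,2,2],0.6]
  ]
}}

```text
time: 24.27
eef_pos: [0.6118, 0.1279, 0.0346]
tcp_rot: [-0.654, -0.269, 0.269, 0.654]
contact_force: [-3.5, 0.5, 5.9]
opening: 0.664
```

Contact on the lid. Release and rise.

Emit:
{"fn": "step_arm", "kwargs": {
  "rows": [
    [[0,0,0],[0,-1,0],0.3],
    [[0,0,0],[0,-1,0],0.25],
    [[0,0,0],[0,-1,0],0.15],
    [[0,0,0],[0,-4,0],0.05],
    [[0,0,0],[0,-30,0],0],
    [[0,0,0],[0,-65,0],0],
    [[0,0,0],[0,-100,0],0],
    [[0,0,0],[0,-130,0],0],
    [[0,0,0],[0,-130,0],0],
    [[0,0,0],[0,-130,0],0]
  ]
}}

```text
time: 25.1
eef_pos: [0.6135, 0.1276, 0.1666]
tcp_rot: [0.655, 0.271, -0.266, -0.653]
contact_force: [0.0, -0.2, -0.1]
opening: 1.002
```

Emit:
{"fn": "step_arm", "kwargs": {
  "rows": [
    [[0,0,0],[-20,-30,20],0],
    [[0,0,0],[-20,-30,20],0],
    [[0,0,0],[-20,-30,20],0],
    [[0,0,0],[-20,-30,20],0],
    [[0,0,0],[-20,-30,20],0],
    [[0,0,0],[-20,-30,20],0]
  ]
}}

```text
time: 25.6
eef_pos: [0.5831, 0.1276, 0.192]
tcp_rot: [-0.654, -0.268, 0.269, 0.654]
contact_force: [0.6, 1.1, 0.0]
opening: 1.001
```

```bash
python3 look.py w27; python3 -c "
from st import *
for n in ('side','top'):
  p,d=viewer.read_camera(n);c=viewer.calibration(n); np.savez('pics/%s27.npz'%n,p=p,d=d,**c)
  a=p[170:290,165:325] if n=='side' else p[140:300,150:290]
  cv2.imwrite('pics/%s27.png'%n,cv2.resize(a[:,:,::-1],None,fx=(5 if n=='side' else 3.7),fy=(5 if n=='side' else 3.7),interpolation=cv2.INTER_CUBIC))
st()"
```

```text
t 25.60 tcp [0.5831 0.1276 0.192 ] r 0.597 bearing 12.3 q [  2.6   8.7 103.6  -0.   67.7 -42. ] F [0.6 1.1 0. ] op 1.001
[[0.712, -0.002, -0.702], [0.702, -0.0, 0.712], [-0.001, -1.0, 0.001]] yaw x 44.6
t 25.75 tcp [0.5833 0.1276 0.1926] r 0.597 bearing 12.3 q [  2.6   8.7 103.6  -0.   67.8 -42. ] F [-0.1 -0.6 -0.2] op 0.999
[[0.712, -0.001, -0.702], [0.702, -0.0, 0.712], [-0.001, -1.0, 0.001]] yaw x 44.6
```

View pics/w27.png

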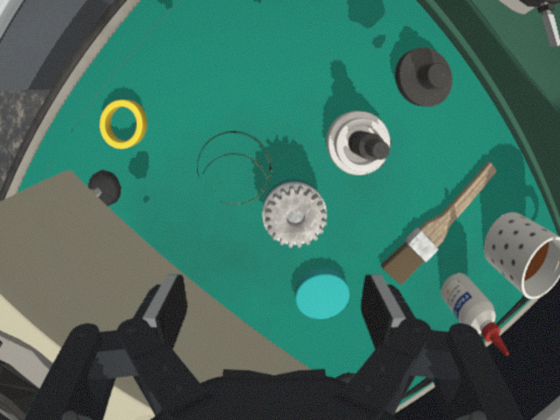

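View pics/side27.png

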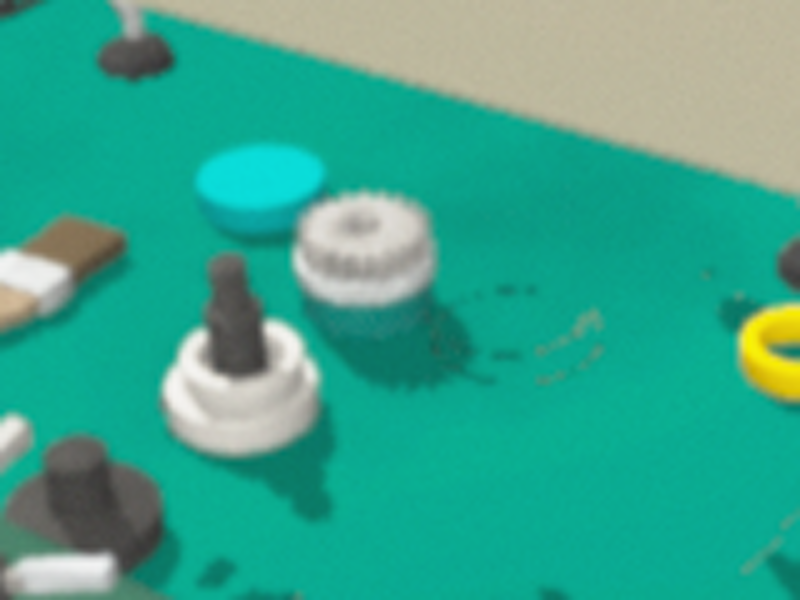

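View pics/top27.png

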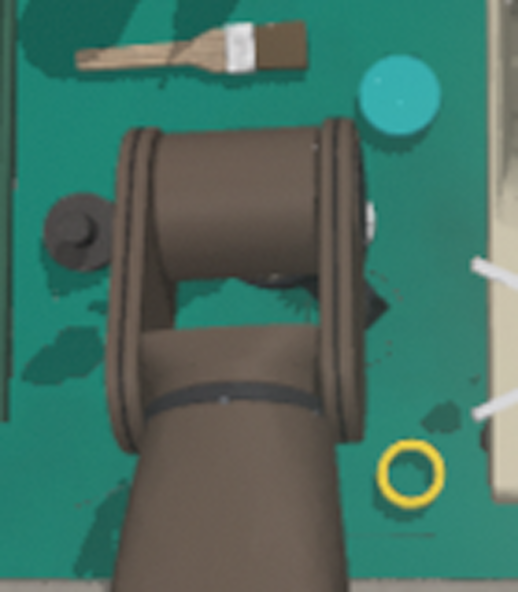

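Emit:
{"fn": "step_arm", "kwargs": {
  "rows": [
    [[0,0,0],[-20,-30,20],0],
    [[0,0,0],[-45,-60,45],0],
    [[0,0,0],[-70,-80,70],0],
    [[0,0,0],[-100,-90,100],0],
    [[0,0,0],[-125,-100,125],0],
    [[0,0,0],[-130,-100,130],0],
    [[0,0,0],[-130,-100,130],0],
    [[0,0,0],[-130,-100,130],0]
  ]
}}

```text
time: 26.42
eef_pos: [0.3998, 0.1289, 0.2935]
tcp_rot: [0.654, 0.269, -0.268, -0.654]
contact_force: [0.0, -0.0, -0.8]
opening: 1.001
```

```bash
python3 -c "
from st import *
for n in ('top',):
  p,d=viewer.read_camera(n);c=viewer.calibration(n); np.savez('pics/%s28.npz'%n,p=p,d=d,**c)
  a=p[180:230,160:260]
  cv2.imwrite('pics/%s28.png'%n,cv2.resize(a[:,:,::-1],None,fx=7,fy=7,interpolation=cv2.INTER_CUBIC))
st()"
```

```text
t 26.47 tcp [0.4001 0.1288 0.293 ] r 0.420 bearing 17.8 q [  4.  -20.3 119.6  -0.   80.6 -40.7] F [ 0.4 -0.2  0.7] op 1.003
[[0.712, 0.0, -0.702], [0.702, -0.0, 0.712], [0.0, -1.0, -0.0]] yaw x 44.6
```

View pics/top28.png

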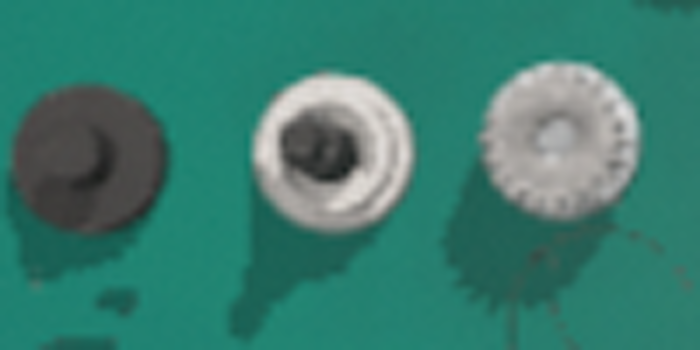

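```bash
python3 - <<'E'
from h import *
np.set_printoptions(precision=4,suppress=True)
p,d,K,R,t=load('pics/top28.npz'); c=lambda x,y:(160+x/7-.4,180+y/7-.4)
P=dict(anvil=(90,159,.021),block=(333,153,.015),lid=(561,140,.031),gearhole=(555,137,.045),pintip=(305,142,.078),ring=(325,152,.030))
for n,(x,y,z) in P.items(): print(n,ray(*c(x,y),z,K,R,t))
w,d,K,R,t=load('pics/w27.npz')
cv2.imwrite('pics/w27c.png',cv2.resize(w[100:260,240:400,::-1],None,fx=3.7,fy=3.7,interpolation=cv2.INTER_CUBIC))
E
```

```text
anvil [0.607  0.3206 0.021 ]
block [0.6094 0.2206 0.015 ]
lid [0.6128 0.1237 0.031 ]
gearhole [0.6127 0.1248 0.045 ]
pintip [0.6081 0.2203 0.078 ]
ring [0.6085 0.2212 0.03  ]
```

View pics/w27c.png

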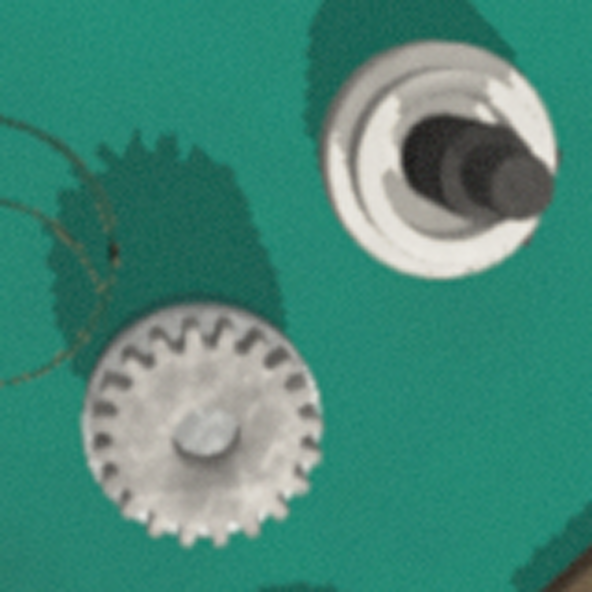

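```bash
python3 -c "
from st import *
st(); print(ctrl.sign_off())"
```

```text
t 26.47 tcp [0.4001 0.1288 0.293 ] r 0.420 bearing 17.8 q [  4.  -20.3 119.6  -0.   80.6 -40.7] F [ 0.4 -0.2  0.7] op 1.003
[[0.712, 0.0, -0.702], [0.702, -0.0, 0.712], [0.0, -1.0, -0.0]] yaw x 44.6
the job is handed in; nothing more can be done
None
```

All the specimens are set out, and I handed the job in at about 26.5 s. The block lies halfway between tin and anvil, the ring is on it as a collar, and the pin stands inside the ring, thin end up. The gear lies on the tin's lid. The arm was withdrawn and touching nothing.

The last top view, read against the limits:

| Check | Measured | Limit |
|---|---|---|
| Block to anvil | about 100 mm | under 115 mm |
| Block to tin | about 97 mm | under 115 mm |
| Block off the tin–anvil line | about 1 mm | 15 mm |
| Ring off block centre | about 1–2 mm | 10 mm |
| Pin off ring centre | about 1–3 mm | 9 mm |
| Gear off lid centre | about 1 mm | 12 mm |

- **Disagreements:** the cameras and the arm's own position reading differed by up to about 4 mm, and the side camera put the lid about 5 mm further in y than the top camera. In the side view the pin looked slightly off vertical, but within the reading error.
- **Not measured:** I did not measure the tilts or resting speeds. The brush lay where it started in the last pictures. I never worked near the calculator and did not measure it again.

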